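# Lever up a heavy tower model and prop it on a shim

## Task

Prop up the front edge of the heavy wooden tower model so that glue on its underside can dry: with the weighted pry bar over the blue fulcrum block, lever the model's front lip up until the bar's pommel is down on the bench, and leave it there holding the lip up. Slide the wooden shim, flat and end first, some 20 mm under the raised lip beside the bar. Then use the bar to lower the model gently on to the shim, and lay the bar flat on the bench, off the fulcrum and clear of the model; do not shove or jolt the model, and leave the glue, the jar and the white spire alone.

Things in the scene. Friction and masses are not known exactly. Their poses are not given: they have to be found in the camera images.
- fulcrum: Blue steel fulcrum block fixed to the bench: 36 mm wide (its x), 24 mm deep (y) up to 14 mm high, then a 12 mm wide neck topped by a round steel ridge of 6 mm radius along x, its axis 18 mm and its top 24 mm above the bench. Origin on the bench under the middle of the ridge; +y points level towards the model, z up.
- model: Loose heavy model of a stepped tower in brown wood, 1.4 to 2.2 kg, 150 mm high. Origin on the bench at the centre of its 180 mm (x) by 150 mm (y) base plate, front towards -y, facing the fulcrum. The plate spans 20 to 36 mm above the bench; on it stands a block 130 x 94 mm, centred 20 mm behind the origin, up to 73 mm high, then narrower ones.
- model_lip (a point): Middle of the front lower edge of the model's base plate, 20 mm above the bench at first and 30 to 34 mm beyond the fulcrum's ridge axis; axes as the model. The plate's front 28 mm is a lip over an open gap along the full width, since the dark steel foot below is set back 28 mm.
- model_back (a point): Middle of the model's rear bottom edge, on the bench, about which the model tips when its lip is levered up; axes as the model.
- bar_grip (a point): Centre of the red grip (60 mm long, 24 mm wide, 24 mm high) of the loose steel pry bar, straight, 200 mm long, 0.7 kg. x points along the bar to the toe, z up, away from its flat underside, which is 26 mm below this point; the grip stands clear of the bench. The bar balances within 15 mm of this point.
- bar_toe (a point): Tip of the bar's toe, half-way through the blade, 137 mm ahead of the grip centre; axes as bar_grip. The flat blade is 26 mm wide and 7 mm thick, its underside that of the bar. With the ridge under the blade 45 to 50 mm from the toe, the toe goes in under the lip, clear of the bench, when the bar is pitched toe down by 28 to 30 degrees.
- bar_pommel (a point): Centre of the bar's heavy dark steel pommel, 36 mm long, 40 mm wide, 42 mm high, 45 mm behind the grip centre; same underside as the blade. Lowered on to the bench with the toe under the lip, the bar pitches about 9 degrees toe up, the lip is about 38 mm up, and the pommel's weight keeps it there when the bar is let go.
- shim_center (a point): Centre of the loose wooden shim, a plain pale block 120 mm long (x), 40 mm wide (y), 28 mm thick (z), 0.1 kg, lying flat; 14 mm above the bench. It fits beside the bar, on either side, with its centre line about 62 mm from the bar's.
- shim_end_a (a point): Middle of the shim's end face at its +x, 60 mm from its centre.
- shim_end_b (a point): Middle of the shim's end face at its -x, 60 mm from its centre.
- glue: Bystander: white glue bottle with a blue cap, 44 mm across, 110 mm high; origin at the centre of its underside.
- stain: Bystander: amber jar with a dark lid, 52 mm across, 60 mm high; origin at the centre of its underside.
- spire: Bystander: white stepped model spire, 60 mm square, 85 mm high; origin at the centre of its underside.
Not all that is in view belongs to the job. What is meant by the part that bears bar_grip is not purple, and is the smaller of those in its own colour. Of the things that look like the fulcrum, take the one that is farthest to the robot's right at the start.

How it is judged:
By the outcome, as a careful person would: the job done as asked, in the order asked, and still so for the second after the job is handed in, with the robot touching nothing.
It also fails if it takes over 72 s, if anything falls off the work surface, if the arm or the gripper's body presses on something with over 40 N, if the wrist force passes 120 N, or if a joint passes its speed limit or range.

## Robot

A 6-joint arm with a two-finger parallel gripper is mounted at the origin on the work surface. World frame = base frame: x ahead of the robot, y to its left, z up, the work surface at z = 0. Lengths are in mm, angles in rad, forces in N, time in s.
With the tool pointing down it reaches from about 325 to 850 mm from the base axis. Payload 15.5 kg.
Tool frame: the origin (TCP) lies at the very end of the fingers, on their centre line; the grasp point (between the pads) lies 19 mm behind it; z points along the fingers, y is the direction in which the jaws open and shut (so a half turn about z gives the same grasp; the last joint's range is limited). The gripper opens to 91 mm and grips with 3 to 60 N. Pads are 32 mm wide; open, the fingers measure 118 mm over their backs; the gripper's body (76 mm by 178 mm) begins 60 mm behind the grasp point.
Start: joints at [1.149, 0.494, 1.345, -0, 1.302, -0.096], TCP at [200.629, 591.924, 189.515] pointing down, gripper open.
Joint ranges: [-2.91, 2.91], [-0.82, 2.16], [0.22, 2.67], [-1.22, 4.37], [0.12, 2.79], [-3.08, 3.08]. Speed limits (rad/s): [1.89, 1.89, 2.57, 3.01, 3.01, 3.01].

## Interface

Orientations are given as a 3x3 rotation matrix whose columns are the frame's x, y, z axes.
In Python, from bench import arm gives the robot as it stands.
- The arm moves only by the tool send_rows, never from a script. Its argument "moves" is text: rows parted by semicolons, each of 7 numbers parted by spaces: the opening, from 0 (shut) to 1 (fully open), then the shift along the tool's x, y, z in m, then the turn, a rotation vector about the tool's x, y, z in degrees. A call has 1 to 10 rows; each row shifts and turns the commanded pose from where the row before left it, along the tool's axes as they then stand; what a row does not reach is not made up. A row lasts 1/8 s, in which the tool goes at most 62.5 mm and 10.7 degrees, less where a joint would pass 70% of its speed; a pose out of reach is approached as far as the arm can. A call is refused whole if a number of a shift passes 0.0625 or a number of a turn 10.7, either way. A call with a gripper value outside its range is refused whole. The fingers move at their own pace and stop on an object; "force" is the grip in N (left out, the last holds). Time passes only in rows, so rows that do not move let the fingers close. It gives the time, the measured TCP pose, the force and the opening at its end, in the units of the state.
- arm.get_obs(): the state, without advancing time (a new reading comes with each control period).
- arm.read_camera(name): name is "scene" or "top" or "wrist"; returns the picture (420x560x3 uint8, red, green, blue); there is no depth.
- arm.get_calibration(name): a dict with "mtx" (3x3 intrinsics, pixels), "D" ([k1, k2, p1, p2, k3] as OpenCV has them; the pictures are not rectified), "R" (3x3) and "t" (3): a world point X has camera coordinates R X + t; the wrist camera has in their place "hand_eye" (4x4, takes a point from camera to tool coordinates, whose origin is the TCP and whose axes are the flange's). Camera axes: x right, y down, z forward; pixel columns grow to the right and rows downward; lengths in mm; the calibration is good to about 2 mm. A picture is of the moment at which its call begins: read the wrist's pose just before it. get_calibration takes no time and is no camera call.
- arm.finish_job(): hands the job in, once; it reports no verdict.
The state is a dict: "clock": time; "joints": joint angles; "qvel": joint speeds; "joint_torque": joint torques, N m; "tool_pos": TCP position; "orientation": TCP orientation; "ft_force": force on the tool from outside, world axes, zero at the start; "wrist_torque": the same for the moment, N m; "grip_width": finger opening in mm.
Only numpy, scipy, OpenCV 4.12 (cv2) and the standard library are available. Lean on these libraries where they do the work, as an engineer would, in place of code of your own. Each camera call takes 0.05 s, during which the arm holds its last target.

## Working session

There is one attempt and no reset: what is moved stays moved. The work goes in short steps, Python scripts to look and compute and a tool call to move; the robot and the scene stay as the last step left them, time stands still between calls to the robot, and variables do not carry over. Pictures are saved under pics/ and viewed, and the job is handed in when it is done.

Besides the shell and the picture viewer there is one more tool, called after "Request:" as name(argument=value, ...), one argument or row to a line, values as JSON. send_rows: Moves the arm, as the interface text tells. Its arguments: {"type":"object","properties":{"moves":{"type":"string"},"force":{"type":"number"}},"required":["moves"]}

```bash
ls; mkdir -p pics
python3 - <<'E'
from bench import arm
import cv2
o=arm.get_obs(); print(o)
for n in ("scene","top","wrist"):
    im=arm.read_camera(n); cv2.imwrite(f"pics/{n}0.png",im[:,:,::-1])
    c=arm.get_calibration(n); print(n,c)
E
```

```text
pics
{'clock': 0.0, 'joints': array([ 1.14849375e+00,  4.94181192e-01,  1.34616293e+00, -1.72323569e-05,
        1.30248059e+00, -9.55220531e-02]), 'qvel': array([ 0.00037318,  0.00208918, -0.00117858,  0.00066907, -0.00058823,
        0.0001662 ]), 'joint_torque': array([-1.62352968e-03, -8.78831291e+01, -3.81860662e+01,  7.05046719e-02,
        5.33305574e-02, -1.75143045e-04]), 'tool_pos': array([200.46422457, 591.53276062, 188.9287469 ]), 'orientation': array([[-9.47082132e-01,  3.20990959e-01, -4.89817877e-04],
       [ 3.20991317e-01,  9.47081462e-01, -1.13062973e-03],
       [ 1.00975508e-04, -1.22802650e-03, -9.99999241e-01]]), 'ft_force': array([-0.34164143, -0.11187642, -0.68318323]), 'wrist_torque': array([ 0.05194291,  0.00089878, -0.02104801]), 'grip_width': 91.21955725178307}
scene {'mtx': array([[535.01229424,   0.        , 279.95126237],
       [  0.        , 535.01229424, 213.41906043],
       [  0.        ,   0.        ,   1.        ]]), 'D': array([0.02746053, 0.        , 0.        , 0.        , 0.        ]), 'R': array([[-0.0842114 ,  0.99635766,  0.01341125],
   
[... 547 characters left out ...]
1, -3.57476555e-03, -9.92643496e-01]]), 't': array([ -48.78213215,  501.13198931, 1461.21856141])}
wrist {'mtx': array([[372.64398368,   0.        , 285.48578144],
       [  0.        , 372.64398368, 205.74602374],
       [  0.        ,   0.        ,   1.        ]]), 'D': array([-0.05220608,  0.        ,  0.        ,  0.        ,  0.        ]), 'hand_eye': array([[ 7.07166394e-05, -9.68663562e-01, -2.48376526e-01,
         6.93744698e+01],
       [ 9.99999885e-01, -4.90796500e-05,  4.76125105e-04,
        -1.52943117e+00],
       [-4.73395273e-04, -2.48376532e-01,  9.68663447e-01,
        -1.93779835e+02],
       [ 0.00000000e+00,  0.00000000e+00,  0.00000000e+00,
         1.00000000e+00]])}
```

View pics/scene0.png

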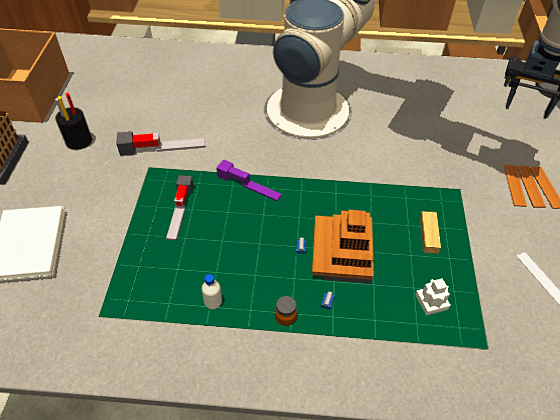

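View pics/top0.png

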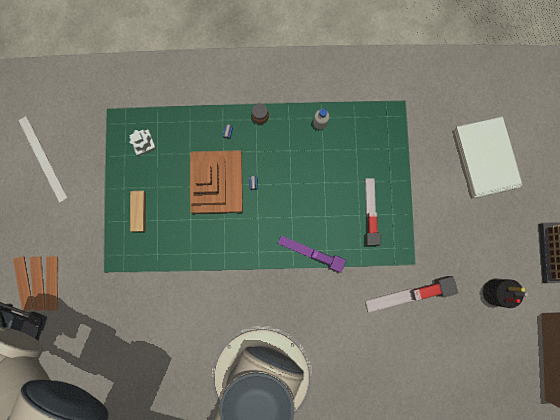

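View pics/wrist0.png

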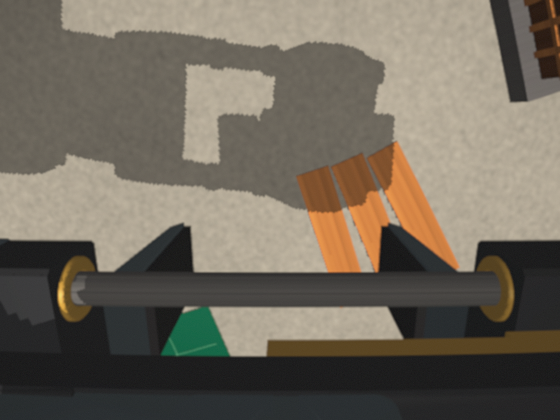

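The top view shows the bars' red grips at about (371,222) for the smaller one on the mat and (430,291) for the larger. Fulcrum-like blocks are at (253,183), the rightmost one, and (228,131). The model's front faces right (-y) at column 242, and the shim is at (137,211). I'll measure these coarsely first.

```bash
cat > h.py <<'E'
import numpy as np, cv2
from bench import arm
from scipy.spatial.transform import Rotation as Ro
def cam(n, obs=None):
    c=arm.get_calibration(n); K=c['mtx'];D=c['D']
    if n=='wrist':
        H=np.array(c['hand_eye']); T=np.eye(4); T[:3,:3]=obs['orientation'];T[:3,3]=obs['tool_pos']
        M=np.linalg.inv(T@H); return K,D,M[:3,:3],M[:3,3]
    return K,D,c['R'],c['t']
def ray(px,c):
    K,D,R,t=c
    u=cv2.undistortPoints(np.array(px,float).reshape(-1,1,2),K,D).reshape(-1,2)
    d=np.c_[u,np.ones(len(u))]@R   # R^T d
    return -R.T@t, d
def onplane(px,z,c):
    o,d=ray(px,c); s=(z-o[2])/d[:,2]; return o+d*s[:,None]
def proj(P,c):
    K,D,R,t=c
    return cv2.projectPoints(np.array(P,float).reshape(-1,1,3),cv2.Rodrigues(R)[0],t,K,D)[0].reshape(-1,2)
def snap(n,name):
    o=arm.get_obs(); im=arm.read_camera(n)[:,:,::-1].copy(); cv2.imwrite(f'pics/{name}.png',im); return o,im,cam(n,o)
def blobs(mask,amin):
    out=[]
    for k in cv2.findContours(mask.astype(np.uint8),cv2.RETR_EXTERNAL,cv2.CHAIN_APPROX_NONE)[0]:
        if cv2.contourArea(k)>=amin: out.append(k)
    return out
def go(pos,R=None):
    "print total shift in tool axes (mm) and rotvec (deg)"
    o=arm.get_obs(); T=o['orientation']
    print('tool shift mm',(T.T@(np.array(pos)-o['tool_pos'])).round(1))
    if R is not None: print('rotvec deg',np.degrees(Ro.from_matrix(T.T@R).as_rotvec()).round(2))
E
python3 - <<'E'
from h import *
im=cv2.imread('pics/top0.png'); c=cam('top'); hsv=cv2.cvtColor(im,cv2.COLOR_BGR2HSV)
print('wood etc')
for name,lo,hi,z in (('red',(0,180,120),(4,255,255),38),('blue',(100,80,60),(125,255,255),18),('wood',(8,100,120),(25,255,255),28)):
    for k in blobs(cv2.inRange(hsv,lo,hi),8):
        r=cv2.minAreaRect(k); p=onplane(cv2.boxPoints(r),z,c); print(name,np.round(r[0]),np.round(r[1]),p[:,:2].round(0).tolist())
for px,z,n in (((371,180),7,'toe'),((373,239),42,'pommel'),((253,183),24,'fulc')): print(n,onplane(px,z,c))
E
```

```text
wood etc
blue [256. 182.] [11.  2.] [[579.0, 2.0], [579.0, -3.0], [546.0, -3.0], [546.0, 3.0]]
blue [250. 182.] [11.  1.] [[580.0, 20.0], [580.0, 17.0], [547.0, 18.0], [547.0, 21.0]]
blue [230. 132.] [ 2. 11.] [[703.0, 82.0], [736.0, 73.0], [734.0, 66.0], [701.0, 75.0]]
blue [322. 112.] [6. 7.] [[782.0, -194.0], [781.0, -215.0], [762.0, -214.0], [763.0, -193.0]]
wood [ 22. 283.] [52. 11.] [[355.0, 729.0], [360.0, 695.0], [210.0, 664.0], [204.0, 698.0]]
wood [ 51. 276.] [10. 40.] [[243.0, 622.0], [360.0, 623.0], [359.0, 593.0], [243.0, 591.0]]
wood [ 36. 276.] [40. 11.] [[358.0, 677.0], [360.0, 642.0], [245.0, 631.0], [242.0, 665.0]]
wood [136. 211.] [40. 13.] [[546.0, 371.0], [545.0, 332.0], [427.0, 332.0], [428.0, 370.0]]
wood [216. 181.] [62. 51.] [[664.0, 193.0], [659.0, 42.0], [476.0, 45.0], [479.0, 193.0]]
toe [[ 563.3391173  -341.63227388    7.        ]]
pommel [[ 386.38369244 -332.63856834   42.        ]]
fulc [[560.41384111   8.46043755  24.        ]]
```

Request:
send_rows(
  moves="1 0 0 -0.06 0 0 0;1 -0.043 -0.039 0 0 0 0;1 -0.043 -0.039 0 0 0 0;1 -0.043 -0.039 0 0 0 0;1 -0.043 -0.039 0 0 0 0;1 -0.043 -0.039 0 0 0 0;1 -0.043 -0.039 0 0 0 0;1 -0.043 -0.039 0 0 0 0;1 -0.043 -0.039 0 0 0 0;1 -0.043 -0.039 0 0 0 0",
)

```text
clock: 1.4
tool_pos: [455.1, 133.5, 249.5]
orientation: [[-0.947, 0.321, 0.0], [0.321, 0.947, 0.0], [-0.0, 0.0, -1.0]]
ft_force: [0.4, 1.1, 0.2]
grip_width: 91.4
```

Request:
send_rows(
  moves="1 -0.043 -0.039 0 0 0 0;1 -0.043 -0.039 0 0 0 0;1 -0.043 -0.039 0 0 0 0;1 -0.04 -0.039 0 0 0 0;1 0 0 0 0 0 10.2;1 0 0 0 0 0 10.2;1 0 0 0 0 0 10.2;1 0 0 0 0 0 10.2;1 0 0 0 0 0 10.2;1 0 0 0 0 0 10.2",
)

```text
clock: 2.65
tool_pos: [564.3, -66.7, 249.3]
orientation: [[-0.169, 0.986, -0.0], [0.986, 0.169, 0.0], [0.0, -0.0, -1.0]]
ft_force: [-0.8, 0.5, -0.0]
grip_width: 91.3
```

Request:
send_rows(
  moves="1 0 0 0 0 0 10.2;1 0 0 0 0 0 0",
)

```text
clock: 2.9
tool_pos: [564.3, -66.7, 249.3]
orientation: [[0.001, 1.0, -0.0], [1.0, -0.001, 0.0], [0.0, -0.0, -1.0]]
ft_force: [-0.1, 0.3, 0.1]
grip_width: 91.1
```

Run:
```python
from h import *
o,im,c=snap('wrist','w1'); print(o['tool_pos'],o['orientation'].round(3),o['joints'].round(3),o['clock'])
```

```text
[564.30920786 -66.67587973 249.3212335 ] [[ 0.001  1.    -0.   ]
 [ 1.    -0.001  0.   ]
 [ 0.    -0.    -1.   ]] [-0.223  0.36   1.402  0.     1.38  -0.221] 2.9
```

View pics/w1.png

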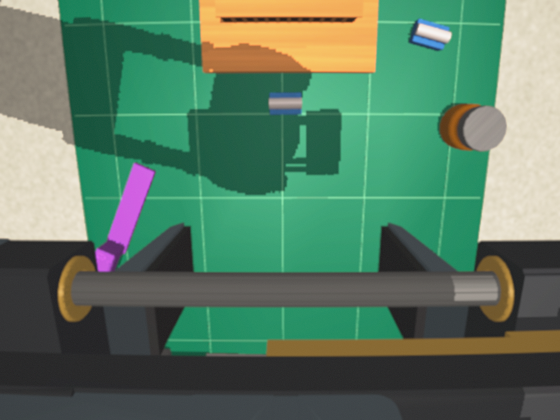

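Run:
```python
from h import *
o=arm.get_obs(); im=cv2.imread('pics/w1.png'); c=cam('wrist',o); hsv=cv2.cvtColor(im,cv2.COLOR_BGR2HSV)
cv2.imwrite('pics/w1f.png',cv2.resize(im[60:130,180:400],None,fx=3.6,fy=3.6,interpolation=cv2.INTER_NEAREST))
m=cv2.inRange(hsv,(100,60,40),(125,255,255))
for k in blobs(m,6): x,y,w,h=cv2.boundingRect(k); print('blue',x,y,w,h)
w=cv2.inRange(hsv,(8,120,60),(25,255,255))
# front edge: lowest wood pixel per column
pts=[(u,np.where(w[:110,u])[0].max()+.5) for u in range(206,374,4) if w[:110,u].any()]
P=onplane(pts,36,c); f=np.polyfit(P[:,0],P[:,1],1); print('front edge y at 564',np.polyval(f,564),'slope deg',np.degrees(np.arctan(f[0])),np.abs(np.polyval(f,P[:,0])-P[:,1]).max())
for row in (30,50,66):
    q=np.where(w[row,150:420])[0]+150; print(row,q.min(),q.max(), onplane([(q.min()-.5,row),(q.max()+.5,row)],36,c).round(1).tolist())
```

```text
blue 270 109 31 6
blue 270 93 31 5
blue 410 19 39 31
front edge y at 564 41.06779108798815 slope deg 0.058692940486589365 0.6429240639620346
30 201 376 [[477.3, 82.2, 36.0], [656.9, 82.6, 36.0]]
50 202 375 [[477.5, 62.8, 36.0], [656.8, 63.2, 36.0]]
66 203 374 [[477.9, 47.0, 36.0], [656.6, 47.4, 36.0]]
```

View pics/w1f.png

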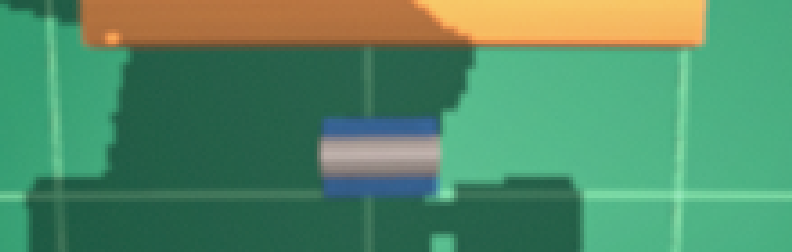

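Run:
```python
from h import *
o=arm.get_obs(); c=cam('wrist',o)
print('blue top face edges z14',onplane([(285.5,92.6),(285.5,114.6)],14,c).round(1).tolist())
print('ridge edges z18',onplane([(285.5,60+134/3.6),(285.5,60+178/3.6)],18,c).round(1).tolist())
print('ridge ends z20',onplane([(268.8,103),(302.2,103)],20,c).round(1).tolist())
# scene & top
im=cv2.imread('pics/top0.png'); ct=cam('top')
print(proj([[561,10,24],[561,41,36]],ct), proj([[561,10,24],[561,41,36]],c))
cv2.imwrite('pics/t0f.png',cv2.resize(im[140:220,180:400],None,fx=3.6,fy=3.6,interpolation=cv2.INTER_NEAREST))
```

```text
blue top face edges z14 [[564.2, 21.2, 14.0], [564.2, -2.7, 14.0]]
ridge edges z18 [[564.2, 16.1, 18.0], [564.2, 2.9, 18.0]]
ridge ends z20 [[545.8, 9.8, 20.0], [582.5, 9.9, 20.0]]
[[252.47066589 182.8160294 ]
 [241.61369998 182.43610157]] [[282.5898059  102.7705346 ]
 [282.52107414  71.86681209]]
```

View pics/t0f.png

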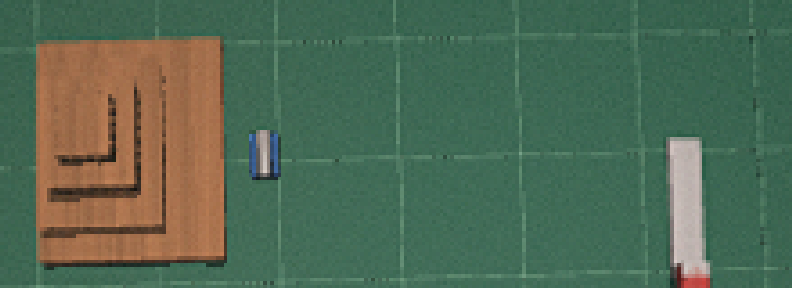

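Request:
send_rows(
  moves="1 -0.045 -0.036 -0.008 0 0 0;1 -0.045 -0.036 -0.008 0 0 0;1 -0.045 -0.036 -0.008 0 0 0;1 -0.045 -0.036 -0.008 0 0 0;1 -0.045 -0.036 -0.008 0 0 0;1 -0.045 -0.036 -0.01 0 0 0;1 0 0 0 0 0 10;1 0 0 0 0 0 10;1 0 0 0 0 0 10;1 0 0 0 0 0 10",
)

```text
clock: 4.2
tool_pos: [347.8, -336.2, 299.5]
orientation: [[0.645, 0.764, -0.0], [0.764, -0.645, 0.0], [0.0, -0.0, -1.0]]
ft_force: [0.4, -0.9, -0.5]
grip_width: 91.2
```

Request:
send_rows(
  moves="1 0 0 0 0 0 10;1 0 0 0 0 0 10;1 0 0 0 0 0 10;1 0 0 0 0 0 10;1 0 0 0 0 0 10;1 0 0 0 0 0 0",
)

```text
clock: 4.95
tool_pos: [347.8, -336.2, 299.5]
orientation: [[1.0, 0.002, -0.0], [0.002, -1.0, 0.0], [-0.0, -0.0, -1.0]]
ft_force: [0.1, 0.5, -1.0]
grip_width: 91.2
```

Run:
```python
from h import *
o,im,c=snap('wrist','w2'); print(o['tool_pos'],o['orientation'].round(3),o['joints'].round(3),o['clock'])
```

```text
[ 347.80408842 -336.19655167  299.48776719] [[ 1.     0.002 -0.   ]
 [ 0.002 -1.     0.   ]
 [-0.    -0.    -1.   ]] [-0.892  0.192  1.507 -0.     1.443  0.677] 4.95
```

View pics/w2.png

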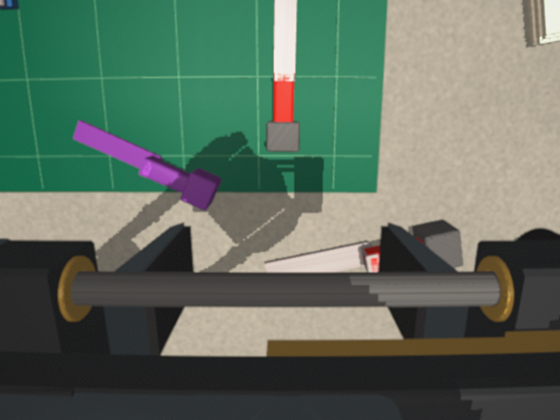

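Run:
```python
from h import *
o=arm.get_obs(); im=cv2.imread('pics/w2.png'); c=cam('wrist',o); hsv=cv2.cvtColor(im,cv2.COLOR_BGR2HSV)
cv2.imwrite('pics/w2f.png',cv2.resize(im[0:160,240:330],None,fx=3.7,fy=3.7,interpolation=cv2.INTER_NEAREST))
r=cv2.inRange(hsv,(0,180,90),(5,255,255))|cv2.inRange(hsv,(175,180,90),(180,255,255))
for k in blobs(r[:170],30):
    R=cv2.minAreaRect(k); print(R, onplane(cv2.boxPoints(R),38,c).round(1)[:,:2].tolist(), cv2.boundingRect(k))
for row in (84,90,95,100,105,110,115):
    q=np.where(r[row,200:340])[0]+200; print(row,q.min(),q.max(),onplane([((q.min()+q.max())/2,row)],38,c).round(1))
b=cv2.inRange(hsv,(0,0,150),(180,60,255))
for row in (3,15,30,45,60,68):
    q=np.where(b[row,200:340])[0]+200; print('blade',row,q.min(),q.max(),onplane([((q.min()+q.max())/2,row)],7,c).round(1))
```

```text
((283.5, 101.5), (39.0, 19.0), 90.0) [[450.3, -323.7], [450.4, -345.9], [405.6, -346.3], [405.5, -323.6]] (274, 82, 20, 40)
84 274 293 [[ 448.1 -334.9   38. ]]
90 274 292 [[ 441.3 -334.3   38. ]]
95 274 292 [[ 435.6 -334.3   38. ]]
100 274 292 [[ 429.9 -334.3   38. ]]
105 274 292 [[ 424.2 -334.3   38. ]]
110 274 292 [[ 418.4 -334.4   38. ]]
115 274 292 [[ 412.6 -334.4   38. ]]
blade 3 274 296 [[ 544.2 -336.1    7. ]]
blade 15 274 296 [[ 530.7 -336.2    7. ]]
blade 30 273 296 [[ 513.6 -335.7    7. ]]
blade 45 274 295 [[ 496.3 -335.7    7. ]]
blade 60 273 295 [[ 478.8 -335.2    7. ]]
blade 68 273 295 [[ 469.3 -335.2    7. ]]
```

View pics/w2f.png

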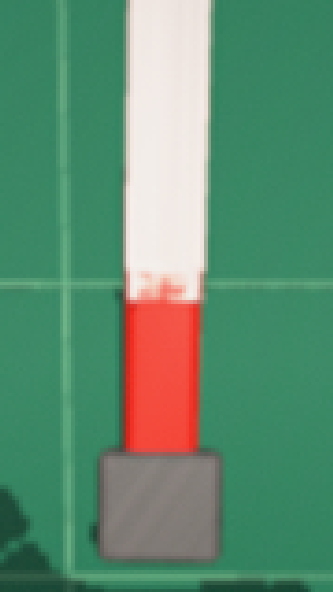

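Run:
```python
from h import *
o=arm.get_obs(); c=cam('wrist',o); ct=cam('top')
print('pommel',onplane([(283,122.2),(283,150.8),(267,136),(299.5,136)],42,c).round(1).tolist())
print('grip front cand',onplane([(283,73),(283,81)],38,c).round(1).tolist())
im=cv2.imread('pics/top0.png')
cv2.imwrite('pics/t0b.png',cv2.resize(im[170:255,350:400],None,fx=7,fy=7,interpolation=cv2.INTER_NEAREST))
print('toe top',onplane([(180+685/3.6,140+138/3.6)],7,ct), proj([[430,-335,38],[385,-335,42],[567,-337,7]],ct),proj([[430,-335,38],[385,-335,42],[567,-337,7]],c))
```

```text
pommel [[404.3, -334.4, 42.0], [370.5, -334.5, 42.0], [388.0, -315.4, 42.0], [388.2, -354.2, 42.0]]
grip front cand [[460.4, -334.2, 38.0], [451.5, -334.3, 38.0]]
toe top [[ 568.41254304 -339.71790689    7.        ]] [[372.86431613 223.92418702]
 [373.83818341 239.45863085]
 [369.39555148 178.82301858]] [[283.57265947  99.9244218 ]
 [283.4232846  138.63674047]
 [285.80909245 -17.47004353]]
```

View pics/t0b.png

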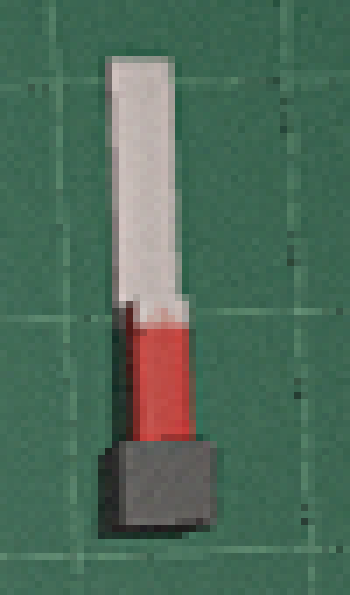

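Request:
send_rows(
  moves="1 0 0 0 0 10 0;0.7 0.026 0 0.05 0 0 0;0.7 0.026 0 0.05 0 0 0;0.7 0.026 0 0.05 0 0 0;0.7 0.026 -0.001 0.05 0 0 0;0.7 0.0255 -0.0005 0.0514 0 0 0;0.7 0.003 0 0.016 0 0 0;0.7 0 0 0 0 0 0",
  force=50,
)

```text
clock: 6.0
tool_pos: [524.3, -334.7, 58.4]
orientation: [[0.985, 0.002, 0.172], [0.002, -1.0, 0.001], [0.172, -0.001, -0.985]]
ft_force: [0.5, -0.0, 0.4]
grip_width: 63.4
```

Run:
```python
from h import *
o,im,c=snap('wrist','w3'); print(o['tool_pos'],o['orientation'].round(3),o['joints'].round(3),o['clock'])
snap('scene','s3')
go([437,-334.5,9.5])
```

```text
[ 524.28546749 -334.68217793   58.40779752] [[ 0.985  0.002  0.172]
 [ 0.002 -1.     0.001]
 [ 0.172 -0.001 -0.985]] [-0.735  0.583  1.631  0.162  0.806  0.729] 6.0
tool shift mm [-95.1  -1.1  34.8]
```

View pics/w3.png

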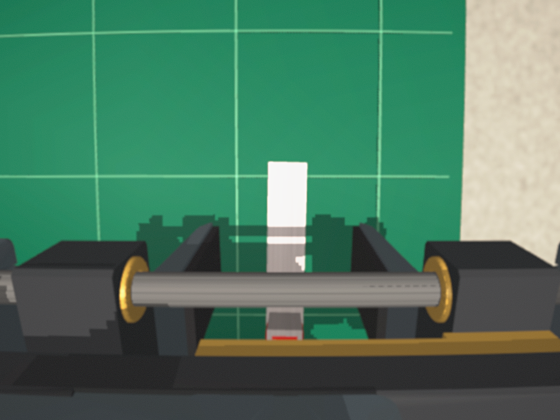

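View pics/s3.png

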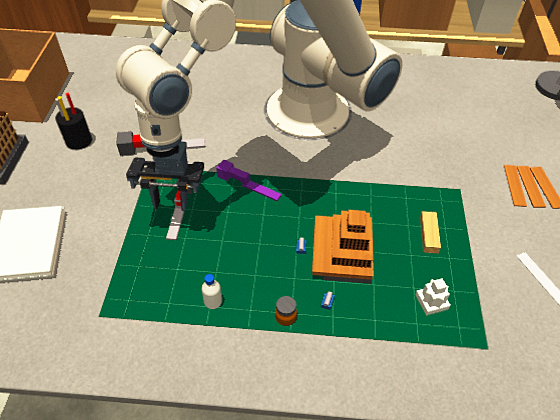

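Run:
```python
from h import *
o=arm.get_obs(); c=cam('wrist',o)
print('toe',onplane([(268,162),(306.5,162),(268,220),(307,220)],7,c).round(1).tolist())
```

```text
toe [[569.6, -325.2, 7.0], [569.6, -351.5, 7.0], [529.7, -325.0, 7.0], [529.7, -352.0, 7.0]]
```

Request:
send_rows(
  moves="0.6 -0.043 0 -0.0075 0 0 0;0.6 -0.043 0 -0.0075 0 0 0;0.6 0 0 0 0 0 0",
)

```text
clock: 6.48
tool_pos: [434.8, -335.2, 60.7]
orientation: [[0.985, -0.004, 0.174], [-0.003, -1.0, -0.001], [0.174, 0.001, -0.985]]
ft_force: [1.0, -0.8, 0.4]
grip_width: 54.9
```

Request:
send_rows(
  moves="0.6 -0.002 0 0.017 0 0 1;0.6 -0.002 0 0.017 0 0 0;0.6 -0.002 0 0.017 0 0 0;0.6 0 0 0 0 0 0;0 0 0 0 0 0 0;0 0 0 0 0 0 0;0 0 0 0 0 0 0;0 0 0 0 0 0 0;0 0 0 0 0 0 0",
  force=50,
)

```text
clock: 7.6
tool_pos: [440.5, -334.5, 8.1]
orientation: [[0.985, -0.019, 0.174], [-0.019, -1.0, 0.0], [0.174, -0.003, -0.985]]
ft_force: [-0.4, 4.1, 7.7]
grip_width: 23.4
```

Run:
```python
from h import *
o=arm.get_obs(); print(o['tool_pos'],o['orientation'].round(4),o['joints'].round(3),o['grip_width'],o['ft_force'],o['clock'])
```

```text
[ 440.45118159 -334.47709646    8.1280511 ] [[ 9.846e-01 -1.920e-02  1.737e-01]
 [-1.950e-02 -9.998e-01  1.000e-04]
 [ 1.737e-01 -3.500e-03 -9.848e-01]] [-0.847  0.603  1.83   0.231  0.604  0.559] 23.42020726675713 [-0.44633621  4.09366879  7.73184196] 7.6
```

Request:
send_rows(
  moves="0 0.001 0 -0.006 0 0 0;0 0.003 0 -0.014 0 0 0;0 0.005 0 -0.03 0 0 0;0 0.007 0 -0.04 0 0 0;0 0.005 0 -0.028 0 0 0;0 0 0 0 0 0 0",
)

```text
clock: 8.35
tool_pos: [441.4, -336.2, 130.0]
orientation: [[0.984, -0.019, 0.176], [-0.019, -1.0, -0.004], [0.176, 0.0, -0.984]]
ft_force: [0.3, -1.0, -6.6]
grip_width: 23.5
```

Run:
```python
from h import *
o,im,c=snap('wrist','w4'); print(o['tool_pos'],o['orientation'].round(4),o['joints'].round(3),o['grip_width'],o['ft_force'],o['wrist_torque'],o['clock'])
snap('scene','s4')
```

```text
[ 441.42392322 -336.24865748  129.97167415] [[ 9.841e-01 -1.940e-02  1.764e-01]
 [-1.900e-02 -9.998e-01 -3.700e-03]
 [ 1.764e-01  3.000e-04 -9.843e-01]] [-0.848  0.406  1.724  0.167  0.898  0.646] 23.45732953279846 [ 0.30114042 -0.9778902  -6.58865574] [-0.04770732  0.44597384  0.03772185] 8.35
```

View pics/w4.png

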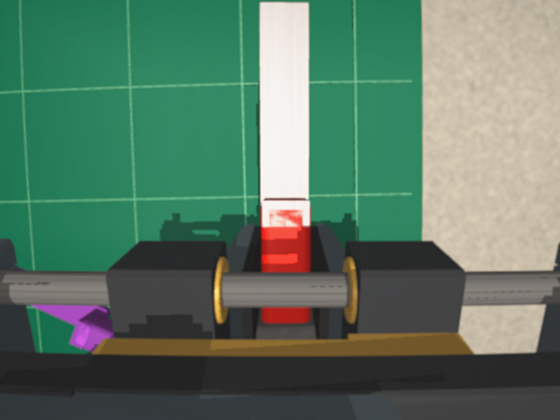

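View pics/s4.png

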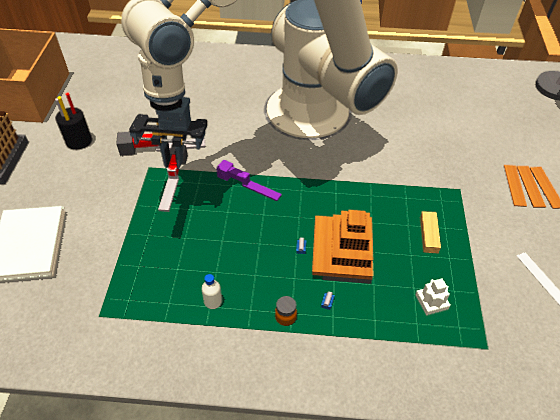

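```bash
cat >> h.py <<'E'
def camtool():
    c=arm.get_calibration('wrist'); M=np.linalg.inv(np.array(c['hand_eye'])); return c['mtx'],c['D'],M[:3,:3],M[:3,3]
E
python3 - <<'E'
from h import *
ct=camtool(); im=cv2.imread('pics/w4.png')
for a in (8,9,10,11,12):
    a=np.radians(a); t=np.array([np.cos(a),0,np.sin(a)]);n=np.array([np.sin(a),0,-np.cos(a)])
    # pivot about grasp point: grasp u=0 ; 
    g=np.array([0,0,-19.]) ; w0=26.8 # grasp height above underside; u from grasp to toe
    U=569.6-437.15
    P=[g+u*t+(7-w0)*n+s*13*np.array([0,1,0]) for u in (U,) for s in (-1,1)]+[g+(U-47)*t+(7-w0)*n+s*13*np.array([0,1,0]) for s in (-1,1)]
    Q=[g+(432.6+30-437.15)*t+(38-w0)*n]
    print(np.degrees(a).round(1),proj(P,ct).round(1).tolist(),proj(Q,ct).round(1).tolist())
b=cv2.inRange(cv2.cvtColor(im,cv2.COLOR_BGR2HSV),(0,0,170),(180,60,255))
for r in (1,2,3,5,20,50,100,150,190):
    q=np.where(b[r,200:360])[0]+200; print(r,(q.min(),q.max()) if len(q) else None)
E
```

```text
8.0 [[257.9, -4.7], [307.6, -4.8], [258.3, 86.2], [307.2, 86.2]] [[282.3, 204.7]]
9.0 [[258.2, -2.1], [307.3, -2.1], [258.5, 87.5], [307.1, 87.5]] [[282.3, 204.2]]
10.0 [[258.5, 0.6], [307.0, 0.5], [258.7, 88.8], [306.9, 88.8]] [[282.3, 203.7]]
11.0 [[258.8, 3.2], [306.8, 3.2], [258.9, 90.1], [306.7, 90.1]] [[282.4, 203.3]]
12.0 [[259.1, 5.9], [306.6, 5.9], [259.1, 91.4], [306.6, 91.4]] [[282.4, 202.8]]
1 None
2 (np.int64(261), np.int64(306))
3 (np.int64(260), np.int64(307))
5 (np.int64(260), np.int64(308))
20 (np.int64(260), np.int64(308))
50 (np.int64(260), np.int64(308))
100 (np.int64(260), np.int64(308))
150 (np.int64(260), np.int64(308))
190 (np.int64(260), np.int64(308))
```

```bash
cat >> h.py <<'E'
AX=np.array([564.2,9.5,18.]); GA=10.2; U0=132.4; W0=26.8
def rbt(ga):
    a=np.radians(ga); x=np.array([np.cos(a),0,np.sin(a)]); z=np.array([np.sin(a),0,-np.cos(a)]); return np.c_[x,np.cross(z,x),z]
def barpose(phi,d,off,back=0,up=0,yaw=90,ga=None,U=None,W=None,ax=None):
    "TCP pose with blade underside 'off' mm above ridge, ridge d mm from toe; back along bar, up world z"
    ga=GA if ga is None else ga; U=U0 if U is None else U; W=W0 if W is None else W; ax=AX if ax is None else ax
    B=Ro.from_euler('ZY',[yaw,-phi],degrees=True).as_matrix()
    t=B[:,0];n=B[:,2]
    toe=ax+(6+off)*n+d*t
    R=B@rbt(ga).T
    g=toe-U*t+W*n
    tcp=g+19*R[:,2]
    return tcp-back*t+np.array([0,0,up]),R
E
python3 - <<'E'
from h import *
print(rbt(10))
for a in ((-28,46,1),(-28,46,1,60,15),(-28,46,.0),(9,46,0)):
    p,R=barpose(*a); print(a,p.round(1)); go(p,R)
o=arm.get_obs();print(o['orientation'].round(3)); print(barpose(-28,46,1)[1].round(3))
E
```

```text
[[ 0.98480775  0.          0.17364818]
 [ 0.         -1.          0.        ]
 [ 0.17364818  0.         -0.98480775]]
(-28, 46, 1) [564.2 -56.7  70.3]
tool shift mm [ 106.8 -280.4   77.4]
rotvec deg [ -6.42 -21.77 -91.62]
(-28, 46, 1, 60, 15) [ 564.2 -109.7  113.5]
tool shift mm [ 115.3 -227.5   34.9]
rotvec deg [ -6.42 -21.77 -91.62]
(-28, 46, 0.0) [564.2 -57.2  69.4]
tool shift mm [ 106.6 -279.9   78.3]
rotvec deg [ -6.42 -21.77 -91.62]
(9, 46, 0) [564.2 -74.7  18.9]
tool shift mm [  98.2 -262.2  128. ]
rotvec deg [ 22.82   7.05 -88.28]
[[ 0.985 -0.019  0.173]
 [-0.02  -1.    -0.   ]
 [ 0.173 -0.003 -0.985]]
[[ 0.     1.    -0.   ]
 [ 0.952 -0.    -0.306]
 [-0.306  0.    -0.952]]
```

Request:
send_rows(
  moves="0 0.018 -0.026 -0.001 0 0 0;0 0.025 -0.037 -0.002 0 0 0;0 0.025 -0.037 -0.002 0 0 0;0 0.025 -0.037 -0.002 0 0 0;0 0.018 -0.026 -0.001 0 0 0;0 0.012 -0.015 0 0 0 0;0 0 0 0 -0.71 -2.42 -10.18;0 0 0 0 -0.71 -2.42 -10.18;0 0 0 0 -0.71 -2.42 -10.18;0 0 0 0 -0.71 -2.42 -10.18",
)

```text
clock: 9.7
tool_pos: [563.0, -159.4, 155.4]
orientation: [[0.772, 0.635, 0.03], [0.634, -0.766, -0.1], [-0.041, 0.096, -0.995]]
ft_force: [0.5, 0.3, -7.3]
grip_width: 23.5
```

Request:
send_rows(
  moves="0 0 0 0 -0.71 -2.42 -10.18;0 0 0 0 -0.71 -2.42 -10.18;0 0 0 0 -0.71 -2.42 -10.18;0 0 0 0 -0.71 -2.42 -10.18;0 0 0 0 -0.71 -2.42 -10.18;0 0 0 0 0 0 0",
)

```text
clock: 10.45
tool_pos: [562.7, -158.6, 155.4]
orientation: [[-0.001, 1.0, -0.003], [0.953, 0.0, -0.304], [-0.304, -0.003, -0.953]]
ft_force: [-0.2, 0.6, -6.2]
grip_width: 23.4
```

Run:
```python
from h import *
o,im,c=snap('wrist','w5'); print(o['tool_pos'],o['orientation'].round(4),o['joints'].round(3),o['grip_width'],o['ft_force'],o['wrist_torque'],o['clock'])
snap('scene','s5')
for a in ((-28,46,1),(-28,46,1,60,15)):
    p,R=barpose(*a); print(a,p.round(1)); go(p,R)
```

```text
[ 562.73084479 -158.61937213  155.416733  ] [[-1.300e-03  1.000e+00 -2.800e-03]
 [ 9.525e-01  4.000e-04 -3.045e-01]
 [-3.045e-01 -3.100e-03 -9.525e-01]] [-0.183  0.467  1.558 -0.346  1.086 -0.026] 23.433314971391525 [-0.20283042  0.60363847 -6.23839058] [ 0.67231045  0.01369951 -0.035636  ] 10.45
(-28, 46, 1) [564.2 -56.7  70.3]
tool shift mm [124.    0.5  50.7]
rotvec deg [-0.1  -0.09 -0.21]
(-28, 46, 1, 60, 15) [ 564.2 -109.7  113.5]
tool shift mm [60.4  0.7 25.7]
rotvec deg [-0.1  -0.09 -0.21]
```

View pics/w5.png

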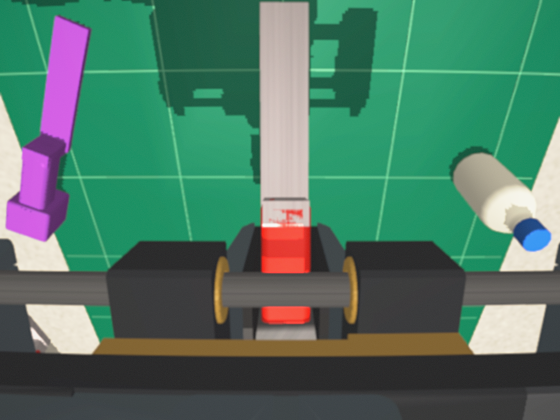

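View pics/s5.png

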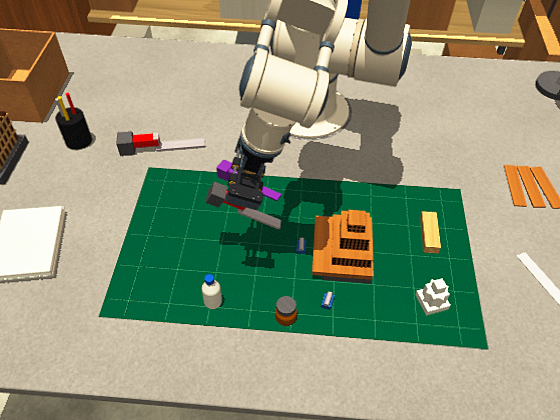

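Request:
send_rows(
  moves="0 0.03 0.0005 0.013 -0.1 -0.1 -0.2;0 0.03 0 0.0127 0 0 0;0 0 0 0 0 0 0;0 0 0 0 0 0 0",
)

```text
clock: 11.05
tool_pos: [564.5, -111.0, 114.7]
orientation: [[-0.001, 1.0, 0.002], [0.952, 0.002, -0.307], [-0.307, 0.001, -0.952]]
ft_force: [0.3, -0.9, -6.4]
grip_width: 23.4
```

Run:
```python
from h import *
o,im,c=snap('wrist','w6'); print(o['tool_pos'],o['joints'].round(3),o['ft_force'],o['clock'])
for a in ((-28,46,1),(-28,46,1,60),):
    p,R=barpose(*a); print(a,p.round(1)); go(p,R)
```

```text
[ 564.50586245 -110.96878063  114.66903951] [-0.097  0.517  1.605 -0.367  1.017  0.096] [ 0.33726157 -0.89563019 -6.38170799] 11.05
(-28, 46, 1) [564.2 -56.7  70.3]
tool shift mm [65.5 -0.4 25.7]
rotvec deg [0.13 0.1  0.06]
(-28, 46, 1, 60) [ 564.2 -109.7   98.5]
tool shift mm [ 6.5 -0.5 15.2]
rotvec deg [0.13 0.1  0.06]
```

View pics/w6.png

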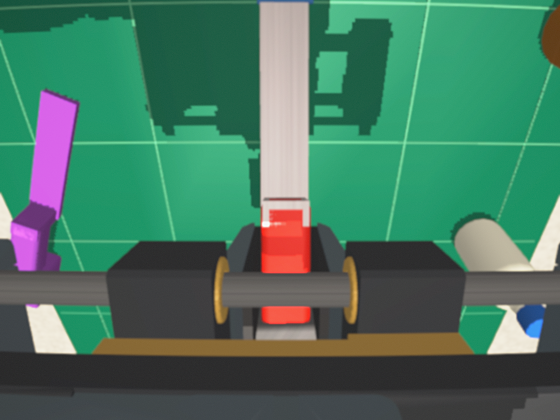

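Request:
send_rows(
  moves="0 0.0033 -0.0003 0.0076 0.1 0.1 0;0 0.0032 0 0.0076 0 0 0;0 0.0148 0 0.0026 0 0 0;0 0.0148 0 0.0027 0 0 0;0 0 0 0 0 0 0",
)

```text
clock: 11.72
tool_pos: [563.5, -80.9, 83.2]
orientation: [[-0.005, 1.0, -0.001], [0.952, 0.005, -0.306], [-0.306, -0.002, -0.952]]
ft_force: [0.7, -0.7, -6.5]
grip_width: 23.4
```

Run:
```python
from h import *
p,R=barpose(-28,46,1); go(p,R)
snap('scene','s6'); im=cv2.imread('pics/s6.png'); cv2.imwrite('pics/s6f.png',cv2.resize(im[190:290,220:390],None,fx=4.5,fy=4.5,interpolation=cv2.INTER_CUBIC))
```

```text
tool shift mm [27.   0.9  4.9]
rotvec deg [-0.04 -0.01  0.29]
```

View pics/s6f.png

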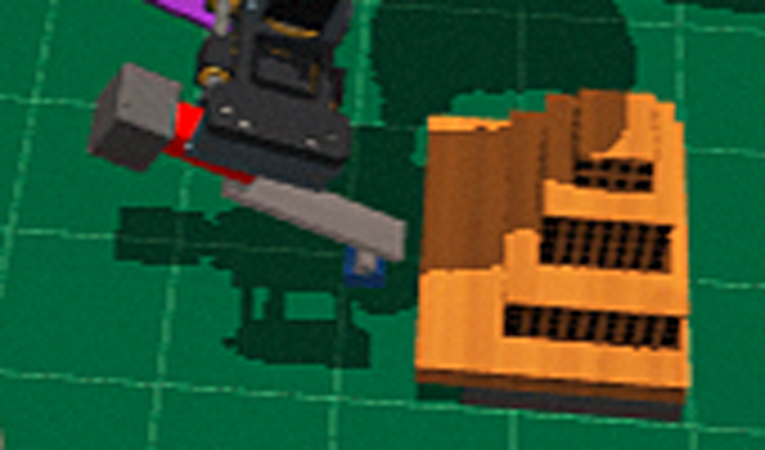

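Request:
send_rows(
  moves="0 0.009 0.0005 0.0016 0 0 0.3;0 0.009 0.0004 0.0016 0 0 0;0 0 0 0 0 0 0",
)

```text
clock: 12.15
tool_pos: [564.6, -65.6, 75.0]
orientation: [[0.001, 1.0, -0.0], [0.952, -0.001, -0.306], [-0.306, 0.0, -0.952]]
ft_force: [0.5, -0.9, -6.7]
grip_width: 23.3
```

Run:
```python
from h import *
p,R=barpose(-28,46,1); go(p,R)
o=arm.get_obs(); print(o['ft_force'],o['wrist_torque'])
snap('scene','s7'); im=cv2.imread('pics/s7.png'); cv2.imwrite('pics/s7f.png',cv2.resize(im[190:290,220:390],None,fx=4.5,fy=4.5,interpolation=cv2.INTER_CUBIC))
```

```text
tool shift mm [ 9.9 -0.4  1.8]
rotvec deg [-0.02 -0.   -0.06]
[ 0.50496018 -0.85247055 -6.65716311] [ 0.57733382  0.03886864 -0.04011653]
```

View pics/s7f.png

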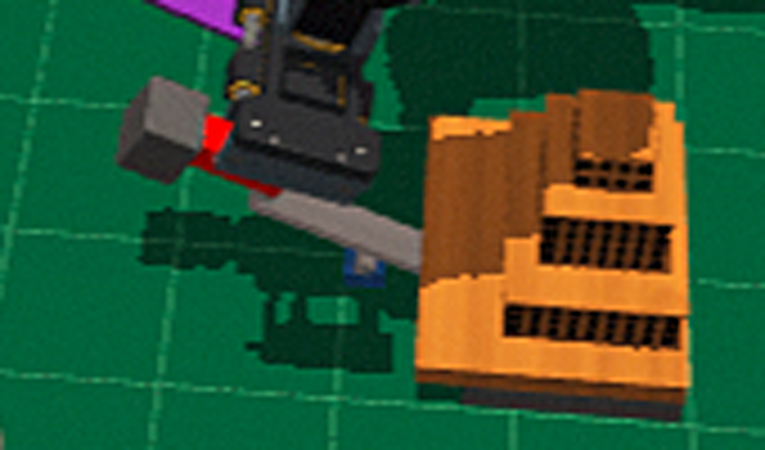

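Request:
send_rows(
  moves="0 0.005 0 0.0009 0 0 0;0 0.005 0 0.0009 0 0 0;0 0 0 0 0 0 0",
)

```text
clock: 12.58
tool_pos: [564.6, -56.9, 70.4]
orientation: [[0.001, 1.0, -0.0], [0.952, -0.001, -0.306], [-0.306, 0.0, -0.952]]
ft_force: [-0.1, -0.4, -6.9]
grip_width: 23.0
```

Run:
```python
from h import *
p,R=barpose(-28,46,0); go(p,R)
o=arm.get_obs(); print(o['ft_force'],o['wrist_torque'])
for f in (-25,-20,-10,0,5,9):
    p,R=barpose(f,46,0); print(f,p.round(1))
```

```text
tool shift mm [ 0.1 -0.4  1. ]
rotvec deg [-0.01  0.   -0.08]
[-0.13583274 -0.40414584 -6.89553843] [ 0.61159451  0.04832177 -0.00480008]
-25 [564.2 -59.8  65.9]
-20 [564.2 -63.7  59.6]
-10 [564.2 -69.8  46.3]
0 [564.2 -73.5  32.1]
5 [564.2 -74.4  24.8]
9 [564.2 -74.7  18.9]
```

Run:
```python
from h import *
for base,st in ((-28,2),(-28,3)):
    p,R=barpose(base,46,0); p2,R2=barpose(base+st,46,0)
    print(st,(R.T@(p2-p)).round(3), np.degrees(Ro.from_matrix(R.T@R2).as_rotvec()).round(3))
```

```text
2 [-0.949  0.     2.782] [-0.  2. -0.]
3 [-1.387  0.     4.186] [-0.  3. -0.]
```

First to ridge contact, then 8° of rotation, checking force.

Request:
send_rows(
  moves="0 0.0001 -0.0004 0.001 0 0 0;0 -0.00095 0 0.00278 0 2 0;0 -0.00095 0 0.00278 0 2 0;0 -0.00095 0 0.00278 0 2 0;0 -0.00095 0 0.00278 0 2 0;0 0 0 0 0 0 0",
)

```text
clock: 13.32
tool_pos: [564.1, -64.6, 59.9]
orientation: [[0.003, 1.0, -0.0], [0.985, -0.003, -0.17], [-0.17, 0.0, -0.985]]
ft_force: [0.0, 0.8, -4.8]
grip_width: 23.3
```

Run:
```python
from h import *
p,R=barpose(-20,46,0); go(p,R)
o=arm.get_obs(); print(o['ft_force'],o['wrist_torque'],o['grip_width'])
snap('scene','s8'); im=cv2.imread('pics/s8.png'); cv2.imwrite('pics/s8f.png',cv2.resize(im[190:290,220:390],None,fx=4.5,fy=4.5,interpolation=cv2.INTER_CUBIC))
snap('wrist','w8')
```

```text
tool shift mm [0.9 0.  0.1]
rotvec deg [-0.01  0.01 -0.18]
[ 0.00797025  0.83538937 -4.78640629] [0.32723954 0.00500558 0.030308  ] 23.274580936432944
```

View pics/s8f.png

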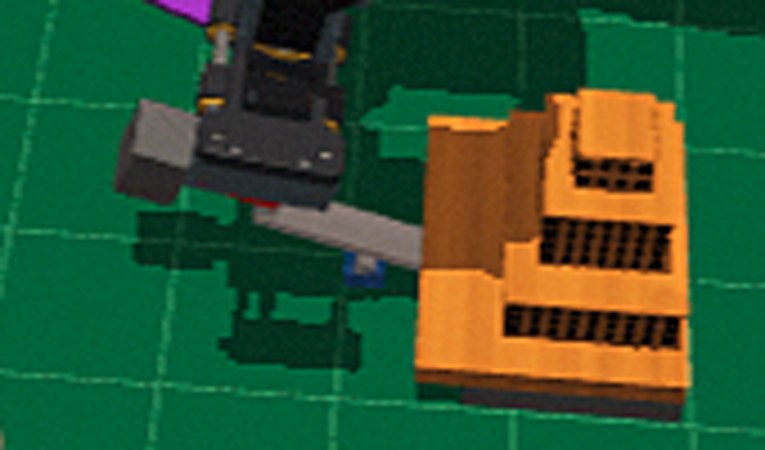

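View pics/w8.png

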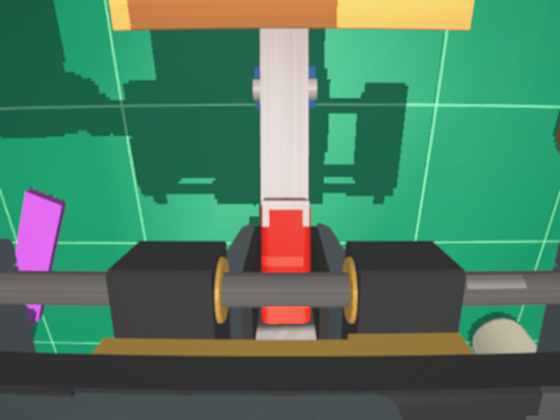

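Request:
send_rows(
  moves="0 -0.00045 0 0.00278 0 2 0;0 -0.00065 0 0.00278 0 2 0;0 -0.00095 0 0.00278 0 2 0;0 -0.00095 0 0.00278 0 2 0;0 0 0 0 0 0 0",
)

```text
clock: 14.05
tool_pos: [564.2, -68.5, 49.1]
orientation: [[0.002, 1.0, 0.0], [0.999, -0.002, -0.032], [-0.032, 0.0, -0.999]]
ft_force: [-0.3, 0.4, -6.4]
grip_width: 23.1
```

Run:
```python
from h import *
p,R=barpose(-12,46,0); go(p,R)
o=arm.get_obs(); print(o['ft_force'],o['wrist_torque'],o['grip_width'],o['joints'].round(2))
snap('wrist','w9')
```

```text
tool shift mm [-0.3  0.   0. ]
rotvec deg [ 0.    0.04 -0.13]
[-0.29994111  0.40120982 -6.4337443 ] [ 0.03079022 -0.05787161  0.08052214] 23.148259224232824 [-0.2   0.59  1.64 -0.04  0.91 -0.18]
```

View pics/w9.png

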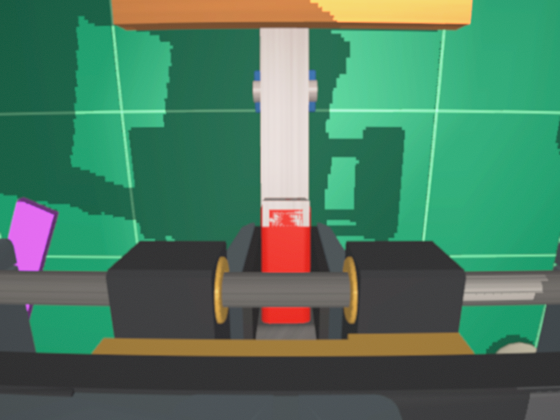

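Request:
send_rows(
  moves="0 -0.00115 0 0.00278 0 2 0;0 -0.00095 0 0.00278 0 2 0;0 -0.00095 0 0.00278 0 2 0;0 -0.00095 0 0.00278 0 2 0;0 -0.00095 0 0.00278 0 2 0;0 0 0 0 0 0 0",
)

```text
clock: 14.85
tool_pos: [564.0, -72.2, 34.8]
orientation: [[0.002, 1.0, -0.0], [0.99, -0.002, 0.142], [0.142, -0.001, -0.99]]
ft_force: [0.9, 5.6, -7.1]
grip_width: 23.3
```

Run:
```python
from h import *
p,R=barpose(-2,46,0); go(p,R)
o=arm.get_obs(); print(o['ft_force'],o['wrist_torque'],o['grip_width'],o['joints'].round(2))
snap('wrist','w10')
snap('scene','s10'); im=cv2.imread('pics/s10.png'); cv2.imwrite('pics/s10f.png',cv2.resize(im[190:290,220:390],None,fx=4.5,fy=4.5,interpolation=cv2.INTER_CUBIC))
```

```text
tool shift mm [-0.7  0.2 -0.3]
rotvec deg [-0.02  0.01 -0.12]
[ 0.89727561  5.61549832 -7.08340747] [ 0.58130332 -0.16781554 -0.01968226] 23.347755465881427 [-0.32  0.62  1.62  0.17  0.95 -0.42]
```

View pics/w10.png

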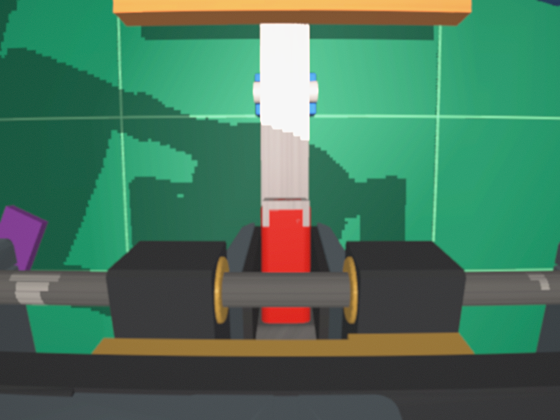

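View pics/s10f.png

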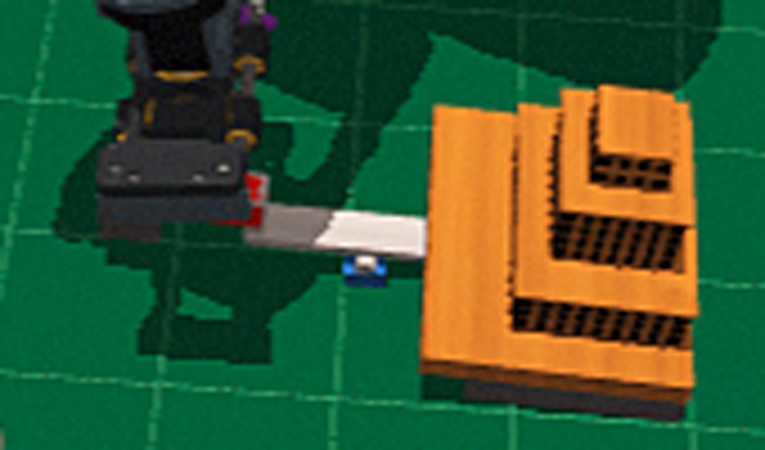

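Request:
send_rows(
  moves="0 -0.0014 0 0.00278 0 2 0;0 -0.0012 0 0.00278 0 2 0;0 -0.00095 0 0.00278 0 2 0;0 -0.00095 0 0.00278 0 2 0;0 0 0 0 0 0 0",
)

```text
clock: 15.58
tool_pos: [564.0, -74.7, 23.1]
orientation: [[0.002, 1.0, -0.0], [0.961, -0.002, 0.278], [0.278, -0.001, -0.961]]
ft_force: [-0.5, 4.9, -6.4]
grip_width: 23.1
```

Run:
```python
from h import *
p,R=barpose(6,46,0); go(p,R)
o=arm.get_obs(); print(o['ft_force'],o['wrist_torque'],o['grip_width'],o['joints'].round(2))
snap('scene','s11'); im=cv2.imread('pics/s11.png'); cv2.imwrite('pics/s11f.png',cv2.resize(im[190:290,220:390],None,fx=4.5,fy=4.5,interpolation=cv2.INTER_CUBIC))
```

```text
tool shift mm [ 0.3  0.2 -0.2]
rotvec deg [-0.02  0.05 -0.1 ]
[-0.4914949   4.91047548 -6.4164211 ] [ 0.00188573 -0.12413514 -0.0281309 ] 23.053240787235552 [-0.41  0.67  1.6   0.31  1.01 -0.59]
```

View pics/s11f.png

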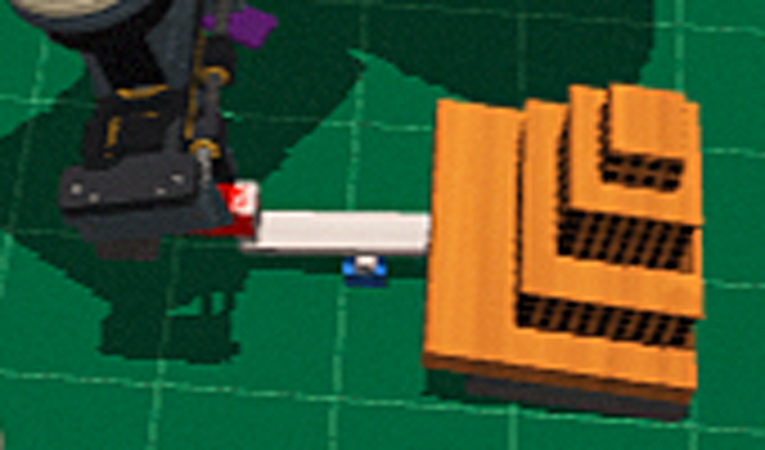

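Request:
send_rows(
  moves="0 -0.0003 0 0.0014 0 1 0;0 -0.0005 0 0.0014 0 1 0;0 0 0 0 0 0 0",
)

```text
clock: 16.0
tool_pos: [564.1, -74.9, 20.3]
orientation: [[0.002, 1.0, 0.001], [0.95, -0.002, 0.313], [0.313, -0.0, -0.95]]
ft_force: [0.3, 5.0, -6.7]
grip_width: 23.3
```

Request:
send_rows(
  moves="0 -0.0005 0 0.0014 0 1 0;0 0 0 0 0 0 0",
)

```text
clock: 16.25
tool_pos: [564.3, -75.0, 18.8]
orientation: [[0.002, 1.0, 0.001], [0.944, -0.002, 0.329], [0.329, 0.0, -0.944]]
ft_force: [-0.4, 4.7, -7.0]
grip_width: 23.4
```

Run:
```python
from h import *
p,R=barpose(9,46,0); go(p,R)
o=arm.get_obs(); print(o['ft_force'],o['wrist_torque'],o['grip_width'],o['joints'].round(2))
```

```text
tool shift mm [ 0.3 -0.1  0. ]
rotvec deg [ 0.06 -0.03 -0.11]
[-0.38356535  4.67842424 -6.98054974] [-0.19663729  0.12479901  0.19273671] 23.411152204494396 [-0.44  0.69  1.59  0.36  1.03 -0.65]
```

Request:
send_rows(
  moves="0 -0.0002 0 0.0007 0 0.5 0;0 0 0 0 0 0 0",
)

```text
clock: 16.5
tool_pos: [564.3, -74.9, 18.7]
orientation: [[0.001, 1.0, 0.001], [0.941, -0.002, 0.338], [0.338, 0.001, -0.941]]
ft_force: [-4.1, 3.9, 3.3]
grip_width: 23.2
```

Request:
send_rows(
  moves="0 -0.0002 0 0.0007 0 0.5 0;0 0 0 0 0 0 0",
)

```text
clock: 16.75
tool_pos: [564.2, -74.7, 18.6]
orientation: [[0.001, 1.0, 0.001], [0.938, -0.002, 0.346], [0.346, 0.001, -0.938]]
ft_force: [-6.1, 4.0, 15.0]
grip_width: 23.6
```

Run:
```python
from h import *
o=arm.get_obs(); print(o['ft_force'],o['wrist_torque'],o['grip_width'])
snap('wrist','w12')
snap('scene','s12'); im=cv2.imread('pics/s12.png'); cv2.imwrite('pics/s12f.png',cv2.resize(im[190:290,220:390],None,fx=4.5,fy=4.5,interpolation=cv2.INTER_CUBIC))
```

```text
[-6.12287239  4.00079853 14.96060667] [0.68573261 1.06338074 0.50047123] 23.556536680784376
```

View pics/s12f.png

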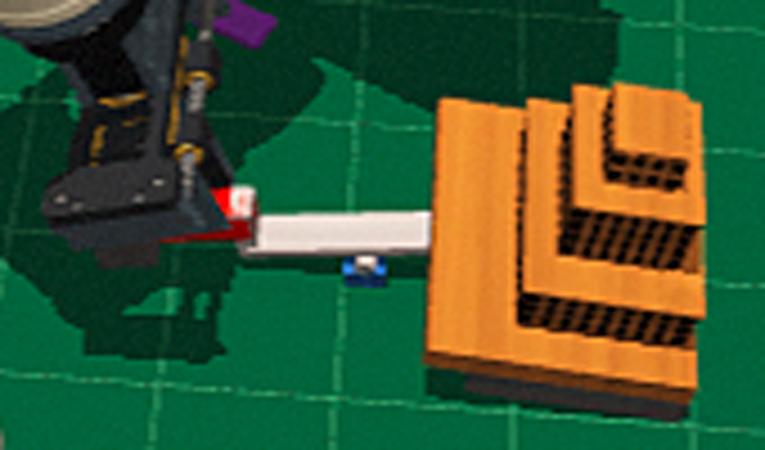

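View pics/w12.png

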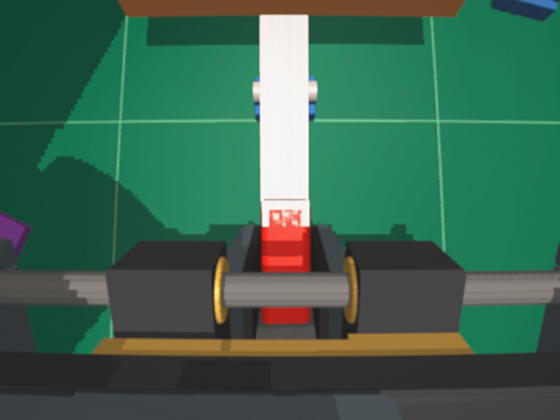

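Request:
send_rows(
  moves="0 0.0003 0 -0.001 0 -0.8 0;0 0 0 0 0 0 0",
)

```text
clock: 17.1
tool_pos: [564.4, -75.0, 18.7]
orientation: [[0.001, 1.0, 0.001], [0.943, -0.001, 0.332], [0.332, 0.001, -0.943]]
ft_force: [-2.8, 1.6, -3.5]
grip_width: 23.3
```

Request:
send_rows(
  moves="0.45 0 0 0 0 0 0;0.45 0 0 0 0 0 0;0.45 0 0 0 0 0 0",
)

```text
clock: 17.48
tool_pos: [564.6, -75.2, 18.7]
orientation: [[0.002, 1.0, 0.002], [0.943, -0.002, 0.332], [0.332, 0.001, -0.943]]
ft_force: [0.1, 0.2, 0.2]
grip_width: 40.8
```

Run:
```python
from h import *
o=arm.get_obs(); print(o['tool_pos'],o['orientation'].round(4),o['ft_force'],o['wrist_torque'],o['grip_width'],o['clock'])
snap('wrist','w13')
snap('scene','s13'); im=cv2.imread('pics/s13.png'); cv2.imwrite('pics/s13f.png',cv2.resize(im[190:290,220:390],None,fx=4.5,fy=4.5,interpolation=cv2.INTER_CUBIC))
```

```text
[564.61223815 -75.16521929  18.67662827] [[ 0.0017  1.      0.0017]
 [ 0.9433 -0.0021  0.3319]
 [ 0.332   0.0011 -0.9433]] [0.1318084  0.20347389 0.16364625] [-0.30441928  0.06128346  0.01914226] 40.82758841182817 17.475
```

View pics/s13f.png

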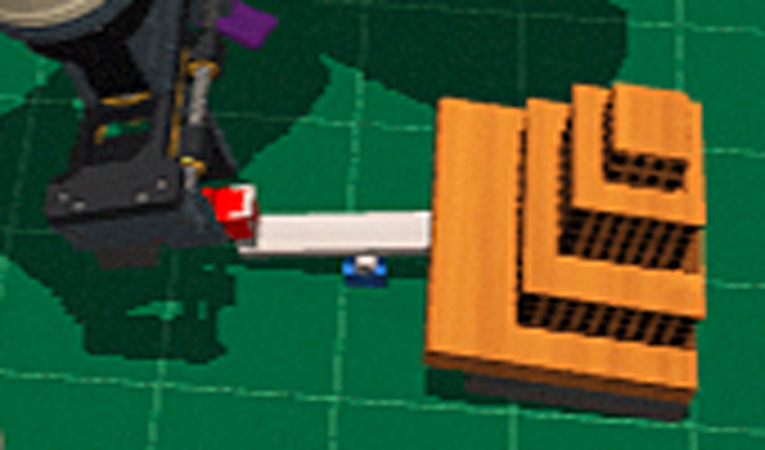

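View pics/w13.png

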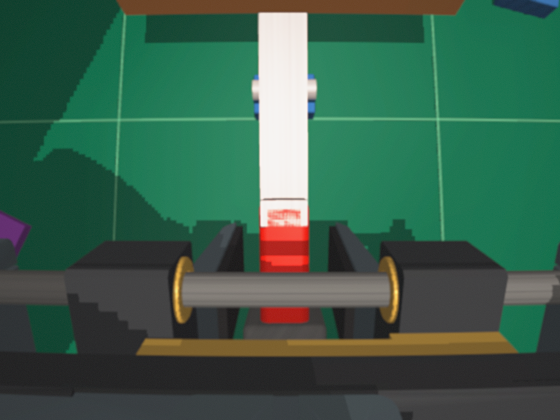

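Run:
```python
from h import *
ct=cam('top'); print('jar',onplane([(260,113)],60,ct),'decoy fulc',onplane([(228,131)],20,ct),'spire',onplane([(142,141)],40,ct))
```

```text
jar [[760.7534415  -17.45322092  60.        ]] decoy fulc [[720.06280036  80.18803654  20.        ]] spire [[692.40613926 333.63505236  40.        ]]
```

Request:
send_rows(
  moves="0.6 0 0 -0.01 0 0 0;0.6 0 0 -0.03 0 0 0;0.6 0 0 -0.06 0 0 0;0.6 0 0 -0.06 0 0 0;0.6 0 0 -0.06 0 0 0;0.6 0 0 -0.05 0 -9.7 0;1 0 0 0 0 -9.7 0",
)

```text
clock: 18.45
tool_pos: [566.0, -167.5, 278.5]
orientation: [[0.005, 1.0, 0.009], [1.0, -0.005, -0.009], [-0.009, 0.009, -1.0]]
ft_force: [0.5, -0.0, -2.3]
grip_width: 62.4
```

Request:
send_rows(
  moves="1 0.058 0.005 0 0 0 0;1 0.058 0.005 0 0 0 0;1 0.058 0.005 0 0 0 0;1 0.058 0.005 0 0 0 0;1 0.058 0.005 0 0 0 0;1 0.058 0.005 0 0 0 0;1 0.058 0.005 0 0 0 0;1 0.058 0.005 0 0 0 0;1 0.054 0.005 0 0 0 0;1 0 0 0 0 0 -10",
)

```text
clock: 19.7
tool_pos: [609.3, 356.8, 273.1]
orientation: [[-0.177, 0.984, 0.0], [0.984, 0.177, 0.0], [0.0, 0.0, -1.0]]
ft_force: [-0.3, -1.2, -1.4]
grip_width: 91.3
```

Request:
send_rows(
  moves="1 0 0 0 0 0 -10;1 0 0 0 0 0 -10;1 0 0 0 0 0 -10;1 0 0 0 0 0 -10;1 0 0 0 0 0 -10;1 0 0 0 0 0 -10;1 0 0 0 0 0 -10;1 0 0 0 0 0 -10;1 0 0 0 0 0 0",
)

```text
clock: 20.82
tool_pos: [609.9, 353.1, 273.8]
orientation: [[-1.0, 0.003, 0.001], [0.003, 1.0, -0.0], [-0.001, -0.0, -1.0]]
ft_force: [-0.5, 0.2, 0.2]
grip_width: 91.4
```

Run:
```python
from h import *
o,im,c=snap('wrist','w14'); print(o['tool_pos'],o['orientation'].round(3),o['joints'].round(2),o['clock'])
```

```text
[609.90722765 353.10243804 273.80363958] [[-1.     0.003  0.001]
 [ 0.003  1.    -0.   ]
 [-0.001 -0.    -1.   ]] [ 0.44  0.56  1.   -0.    1.59 -1.13] 20.825
```

View pics/w14.png

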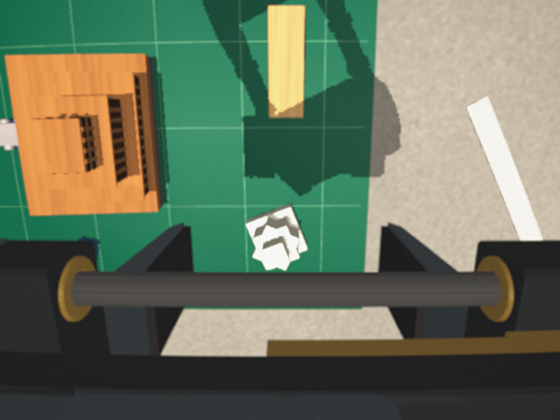

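Run:
```python
from h import *
o=arm.get_obs(); im=cv2.imread('pics/w14.png'); c=cam('wrist',o); hsv=cv2.cvtColor(im,cv2.COLOR_BGR2HSV)
m=cv2.inRange(hsv,(12,60,60),(30,255,255)); m[:, :220]=0; m[:,360:]=0; m[130:]=0
k=max(blobs(m,300),key=cv2.contourArea); r=cv2.minAreaRect(k); print(r)
P=onplane(cv2.boxPoints(r),28,c); print(P.round(1).tolist(),P.mean(0))
for row in (15,40,60,80,100,112):
    q=np.where(m[row])[0]; print(row,q.min(),q.max(),onplane([(q.min()-.5,row),(q.max()+.5,row)],28,c).round(1).tolist())
go([522,P.mean(0)[1],3.5])
```

```text
((286.0, 60.5), (113.0, 38.0), 90.0)
[[427.1, 332.8, 28.0], [427.4, 373.9, 28.0], [547.7, 374.5, 28.0], [547.5, 330.8, 28.0]] [487.41104592 353.0037198   28.        ]
15 268 305 [[438.3, 333.1, 28.0], [438.5, 374.5, 28.0]]
40 268 304 [[464.1, 332.7, 28.0], [464.4, 373.5, 28.0]]
60 268 304 [[485.2, 332.4, 28.0], [485.4, 373.6, 28.0]]
80 268 303 [[506.6, 332.0, 28.0], [506.9, 372.6, 28.0]]
100 268 303 [[528.5, 331.7, 28.0], [528.7, 372.7, 28.0]]
112 268 303 [[541.8, 331.5, 28.0], [542.1, 372.8, 28.0]]
tool shift mm [ 88.2  -0.6 270.2]
```

Request:
send_rows(
  moves="1 0.03 0 0.04 0 0 0.9;1 0.03 0 0.05 0 0 0;1 0.028 0 0.05 0 0 0;0.8 0 0 0.05 0 0 0;0.7 0 0 0.04 0 0 0;0.7 0 0 0.03 0 0 0;0.7 0 0 0.009 0 0 0;0.7 0 0 0 0 0 0",
)

```text
clock: 21.88
tool_pos: [522.3, 354.4, 4.5]
orientation: [[-1.0, 0.019, 0.001], [0.019, 1.0, -0.0], [-0.001, -0.0, -1.0]]
ft_force: [-0.5, -0.5, 0.7]
grip_width: 64.0
```

Run:
```python
from h import *
snap('wrist','w15'); go([522,352.6,5])
```

```text
tool shift mm [ 0.7 -2.1  0.2]
```

View pics/w15.png

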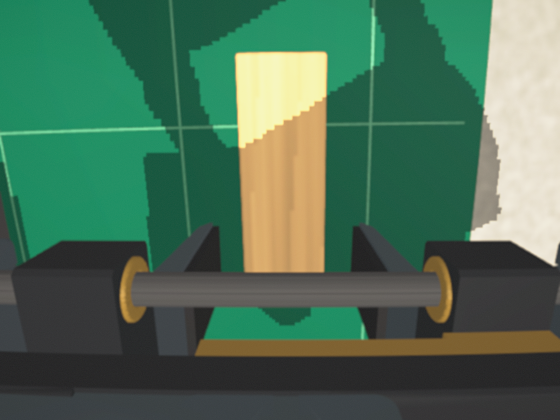

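Centred (shim columns 236–326, image centre of fingers ~285). Close.

Request:
send_rows(
  moves="0.3 0 -0.001 0 0 0 0;0.3 0 -0.001 0 0 0 0;0.3 0 0 0 0 0 0;0.3 0 0 0 0 0 0;0.3 0 0 0 0 0 0;0.3 0 0 0 0 0 0",
  force=25,
)

```text
clock: 22.68
tool_pos: [522.0, 352.4, 4.1]
orientation: [[-1.0, 0.017, 0.0], [0.017, 1.0, -0.0], [-0.0, -0.0, -1.0]]
ft_force: [0.3, -0.9, -0.6]
grip_width: 27.1
```

Run:
```python
from h import *
o,im,c=snap('wrist','w16'); print(o['tool_pos'],o['grip_width'],o['ft_force'])
P=onplane([(236,52.5),(326,52.5)],28,c); print('old px',P.round(1).tolist())
m=cv2.inRange(cv2.cvtColor(im,cv2.COLOR_BGR2HSV),(12,60,60),(30,255,255)); m[:, :220]=0; m[:,360:]=0
q=np.where(m[:200].sum(1)>255*40)[0]; print('front row',q.min())
r=q.min()
for rr in (r+5,120,200):
    s=np.where(m[rr])[0]; print(rr,s.min(),s.max())
print('front',onplane([(285,r-.5)],28,c), camtool() is not None)
```

```text
[522.01028802 352.39497159   4.14331508] 27.11136603501237 [ 0.29491112 -0.87031886 -0.60069903]
old px [[427.4, 331.3, 28.0], [428.1, 370.0, 28.0]]
front row 52
57 240 331
120 242 330
200 245 329
front [[427.40352953 352.38955313  28.        ]] True
```

View pics/w16.png

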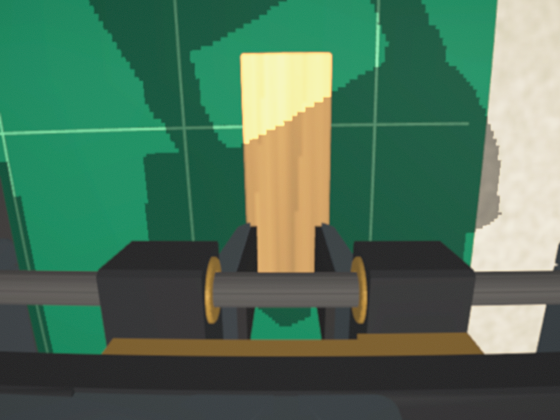

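Run:
```python
from h import *
o,im,c=snap('scene','s16'); cv2.imwrite('pics/s16f.png',cv2.resize(im[150:320,280:500],None,fx=3.5,fy=3.5,interpolation=cv2.INTER_CUBIC))
```

```text
(no output)
```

View pics/s16f.png

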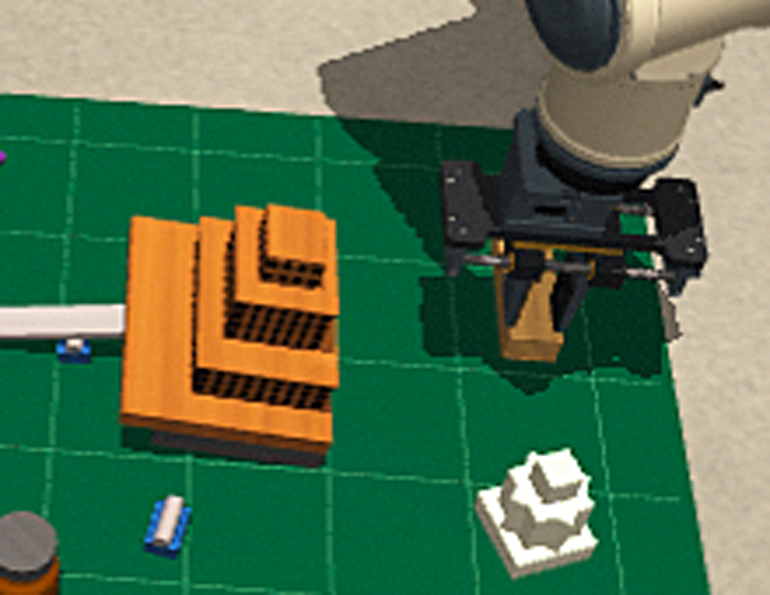

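Run:
```python
import cv2
im=cv2.imread('pics/w16.png'); cv2.imwrite('pics/w16f.png',cv2.resize(im[190:350,180:390],None,fx=3.7,fy=3.7,interpolation=cv2.INTER_CUBIC))
im=cv2.imread('pics/s16.png'); cv2.imwrite('pics/s16g.png',cv2.resize(im[190:270,400:490],None,fx=7,fy=7,interpolation=cv2.INTER_CUBIC))
```

```text
(no output)
```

View pics/w16f.png

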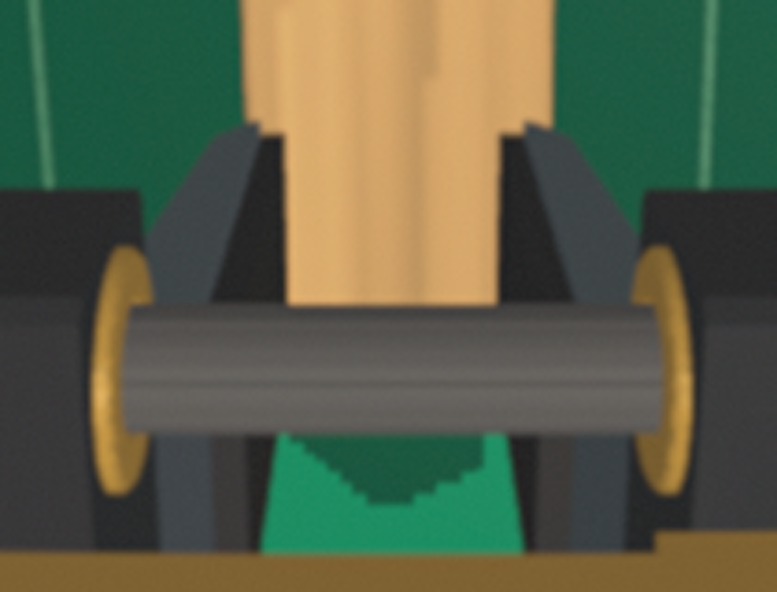

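View pics/s16g.png

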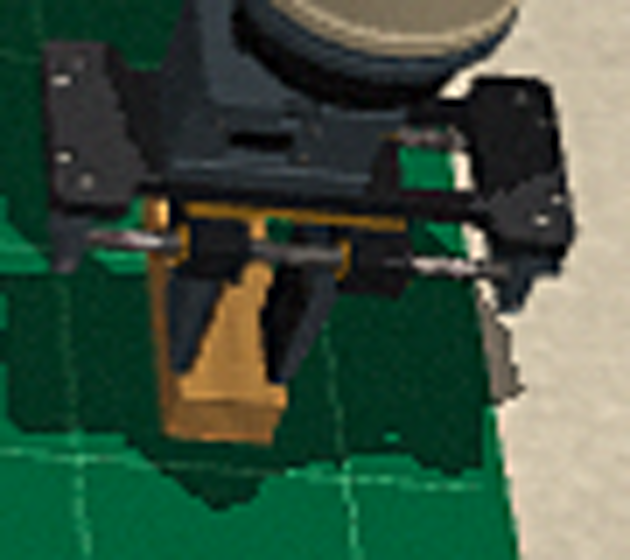

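Request:
send_rows(
  moves="0.7 0 0 0 0 0 0;0.7 0 0 0 0 0 0;0.7 0 0 0 0 0 0;0.7 0 0 0 0 0 0",
  force=8,
)

```text
clock: 23.28
tool_pos: [522.1, 352.4, 4.2]
orientation: [[-1.0, 0.018, 0.001], [0.018, 1.0, -0.0], [-0.001, -0.0, -1.0]]
ft_force: [0.6, -0.1, 0.5]
grip_width: 63.0
```

Run:
```python
from h import *
o,im,c=snap('wrist','w17'); print(o['tool_pos'],o['grip_width'],o['ft_force'])
o=arm.get_obs()
print(proj([[16,13.5,0],[-16,13.5,0],[16,13.5,-23]],camtool()))
o,im,c=snap('scene','s17'); cv2.imwrite('pics/s17g.png',cv2.resize(im[190:270,400:490],None,fx=7,fy=7,interpolation=cv2.INTER_CUBIC))
```

```text
[522.0883228  352.40153784   4.17939228] 63.004485305069245 [ 0.63832561 -0.14439958  0.52499097]
[[313.17604375 213.17050136]
 [312.08086475 268.03894051]
 [316.62655806 225.99763365]]
```

View pics/w17.png

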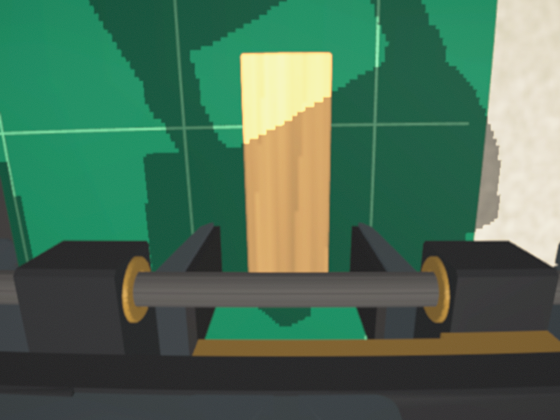

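View pics/s17g.png

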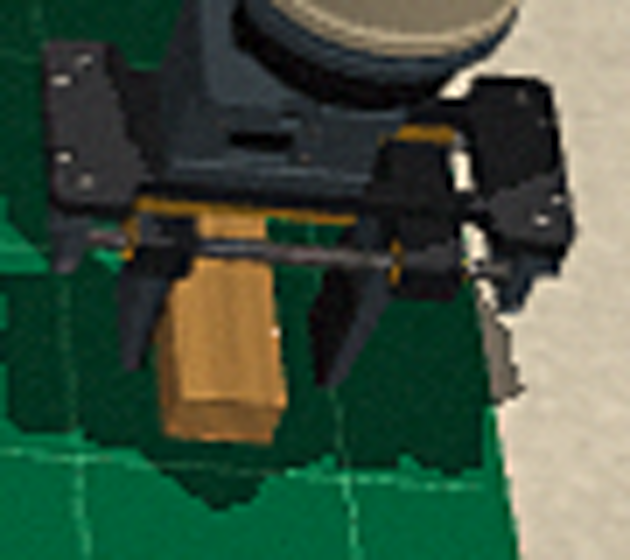

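Run:
```python
from h import *
cs=cam('scene')
for x in (506,522,538):
  for z in (4,16,28): print(x,z,proj([[x,352.4-31.5,z],[x,352.4-45,z],[x,352.4+31.5,z],[x,352.4+45,z]],cs).round(1).tolist())
print('obs tips',[400+135/7,190+368/7],[400+328/7,190+385/7])
print('shim end top', proj([[547,333,28],[547,373,28],[547,333,0],[547,373,0]],cs).round(1).tolist(),'obs',[[400+165/7,190+400/7],[400+287/7,190+402/7],[400+165/7,190+435/7],[400+275/7,190+443/7]])
```

```text
506 4 [[417.5, 237.3], [412.5, 237.0], [441.3, 239.1], [446.4, 239.5]]
506 16 [[418.5, 234.7], [413.4, 234.3], [442.4, 236.5], [447.6, 236.8]]
506 28 [[419.5, 231.9], [414.3, 231.6], [443.6, 233.7], [448.7, 234.1]]
522 4 [[418.0, 242.1], [412.9, 241.7], [442.0, 244.0], [447.1, 244.3]]
522 16 [[419.0, 239.5], [413.8, 239.1], [443.1, 241.3], [448.3, 241.7]]
522 28 [[420.0, 236.8], [414.8, 236.4], [444.2, 238.6], [449.4, 239.0]]
538 4 [[418.5, 247.0], [413.3, 246.6], [442.6, 248.9], [447.8, 249.3]]
538 16 [[419.5, 244.3], [414.3, 244.0], [443.7, 246.2], [449.0, 246.6]]
538 28 [[420.4, 241.7], [415.2, 241.3], [444.9, 243.5], [450.2, 243.9]]
obs tips [419.2857142857143, 242.57142857142856] [446.85714285714283, 245.0]
shim end top [[425.4, 244.8], [441.0, 246.0], [423.1, 251.0], [438.4, 252.2]] obs [[423.57142857142856, 247.14285714285714], [441.0, 247.42857142857144], [423.57142857142856, 252.14285714285714], [439.2857142857143, 253.28571428571428]]
```

Request:
send_rows(
  moves="0.7 0 0 0.0025 0 0 0;0.7 0 0 0 0 0 0",
)

```text
clock: 23.62
tool_pos: [521.9, 352.3, 1.4]
orientation: [[-1.0, 0.017, 0.0], [0.017, 1.0, -0.0], [-0.0, -0.0, -1.0]]
ft_force: [0.9, 0.7, 0.3]
grip_width: 64.1
```

Request:
send_rows(
  moves="0.7 0 0 0.002 0 0 0;0.7 0 0 0 0 0 0",
)

```text
clock: 23.88
tool_pos: [522.0, 352.3, -0.5]
orientation: [[-1.0, 0.017, 0.0], [0.017, 1.0, -0.0], [-0.0, -0.0, -1.0]]
ft_force: [-0.8, 0.7, -0.4]
grip_width: 64.0
```

Request:
send_rows(
  moves="0.7 0 0 0.002 0 0 0;0.7 0 0 0 0 0 0",
)

```text
clock: 24.12
tool_pos: [522.0, 352.3, -2.5]
orientation: [[-1.0, 0.017, 0.0], [0.017, 1.0, -0.0], [-0.0, -0.0, -1.0]]
ft_force: [0.7, -0.6, -0.2]
grip_width: 63.9
```

Request:
send_rows(
  moves="0.7 0 0 0.002 0 0 0;0.7 0 0 0 0 0 0",
)

```text
clock: 24.38
tool_pos: [522.0, 352.3, -4.5]
orientation: [[-1.0, 0.018, 0.0], [0.018, 1.0, -0.0], [-0.0, -0.0, -1.0]]
ft_force: [-0.5, 0.6, -0.8]
grip_width: 63.8
```

Request:
send_rows(
  moves="0.7 0 0 0.003 0 0 0;0.7 0 0 0 0 0 0",
)

```text
clock: 24.62
tool_pos: [521.9, 352.3, -7.6]
orientation: [[-1.0, 0.017, 0.0], [0.017, 1.0, -0.0], [-0.0, -0.0, -1.0]]
ft_force: [-0.5, 0.7, -0.7]
grip_width: 63.8
```

Request:
send_rows(
  moves="0.7 0 0 0.0035 0 0 0;0.7 0 0 0.0035 0 0 0;0.7 0 0 0 0 0 0",
)

```text
clock: 25.0
tool_pos: [521.8, 352.3, -14.7]
orientation: [[-1.0, 0.018, 0.0], [0.018, 1.0, -0.0], [-0.0, -0.0, -1.0]]
ft_force: [-0.3, 0.1, 0.2]
grip_width: 64.2
```

Request:
send_rows(
  moves="0 0 0 0 0 0 0;0 0 0 0 0 0 0;0 0 0 0 0 0 0;0 0 0 0 0 0 0;0 0 0 0 0 0 0",
  force=25,
)

```text
clock: 25.62
tool_pos: [522.2, 352.4, -14.2]
orientation: [[-1.0, 0.017, 0.001], [0.017, 1.0, 0.0], [-0.001, 0.0, -1.0]]
ft_force: [-0.7, 0.2, 1.9]
grip_width: 39.9
```

Run:
```python
from h import *
o,im,c=snap('wrist','w18'); print(o['tool_pos'],o['orientation'].round(3),o['grip_width'],o['ft_force'])
```

```text
[522.15784131 352.44566738 -14.21614319] [[-1.     0.017  0.001]
 [ 0.017  1.     0.   ]
 [-0.001  0.    -1.   ]] 39.88456123353946 [-0.72765121  0.19555045  1.93660755]
```

View pics/w18.png

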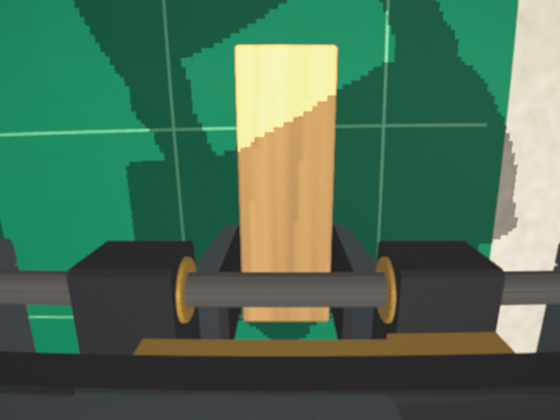

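Run:
```python
from h import *
o=arm.get_obs(); c=cam('wrist',o)
print('shim far end',onplane([(236,44),(337,44)],28,c).round(1).tolist(),'near',onplane([(243,322),(328,322)],28,c).round(1).tolist())
o13=dict(tool_pos=np.array([564.61223815,-75.16521929,18.67662827]),orientation=np.array([[.0017,1,.0017],[.9433,-.0021,.3319],[.332,.0011,-.9433]]))
c13=cam('wrist',o13); im=cv2.imread('pics/w13.png'); hsv=cv2.cvtColor(im,cv2.COLOR_BGR2HSV)
w=cv2.inRange(hsv,(5,120,40),(25,255,255))
pts=[(u,np.where(w[:40,u])[0].max()+.5) for u in list(range(135,250,6))+list(range(320,450,6)) if w[:40,u].any()]
P=onplane(pts,38,c13); f=np.polyfit(P[:,0],P[:,1],1); print('lip y',np.polyval(f,[502,564,626]),np.degrees(np.arctan(f[0])))
```

```text
shim far end [[427.1, 333.7, 28.0], [427.8, 372.3, 28.0]] near [[545.9, 331.0, 28.0], [546.6, 370.1, 28.0]]
lip y [46.60154637 46.55353028 46.50551418] -0.04437288764177505
```

Request:
send_rows(
  moves="0 0 0 -0.025 0 0 0;0 0 0 -0.06 0 0 0;0 0 0 -0.06 0 0 0;0 0 0 -0.06 0 0 0;0 0 -0.01 -0.015 0 0 0;0 -0.0125 -0.05 0 0 0 0;0 -0.0125 -0.06 0 0 0 0;0 -0.0125 -0.06 0 0 0 0;0 -0.0125 -0.06 0 0 0 0;0 -0.0125 -0.06 0 0 0 0",
)

```text
clock: 26.92
tool_pos: [578.6, 49.2, 204.7]
orientation: [[-1.0, 0.018, -0.001], [0.018, 1.0, -0.0], [0.001, -0.0, -1.0]]
ft_force: [0.3, -0.3, -1.1]
grip_width: 39.5
```

Request:
send_rows(
  moves="0 -0.0125 -0.06 0 0 0 0;0 -0.0125 -0.06 0 0 0 0;0 -0.0125 -0.04 0 0 0 0;0 -0.012 -0.02 0 0 0 0;0 0 0 0 0 0 9.9;0 0 0 0 0 0 9.9;0 0 0 0 0 0 9.9;0 0 0 0 0 0 9.9;0 0 0 0 0 0 9.9;0 0 0 0 0 0 9.9",
)

```text
clock: 28.18
tool_pos: [624.7, -129.5, 204.4]
orientation: [[-0.489, 0.872, -0.002], [0.872, 0.489, 0.0], [0.001, -0.001, -1.0]]
ft_force: [-0.4, 0.3, -0.8]
grip_width: 40.2
```

Request:
send_rows(
  moves="0 0 0 0 0 0 9.9;0 0 0 0 0 0 9.9;0 0 0 0 0 0 9.9;0 0 0 0 0 0 0",
)

```text
clock: 28.68
tool_pos: [624.8, -129.5, 204.7]
orientation: [[0.001, 1.0, -0.001], [1.0, -0.001, 0.0], [0.0, -0.001, -1.0]]
ft_force: [-0.5, -0.0, -1.6]
grip_width: 40.0
```

Run:
```python
from h import *
o,im,c=snap('wrist','w19'); print(o['orientation'].round(3),o['grip_width'],o['ft_force'],o['joints'].round(2))
go([626,-130,-12],np.array([[0,1,0],[1,0,0],[0,0,-1.]]).T.T)
P=onplane([(563,13)],38,c)
```

```text
[[ 0.001  1.    -0.001]
 [ 1.    -0.001  0.   ]
 [ 0.    -0.001 -1.   ]] 40.04070656080104 [-0.45834043 -0.03547025 -1.57035475] [-0.3   0.5   1.29 -0.    1.35 -0.3 ]
tool shift mm [ -0.6   1.3 216.9]
rotvec deg [-0.05 -0.02  0.11]
```

View pics/w19.png

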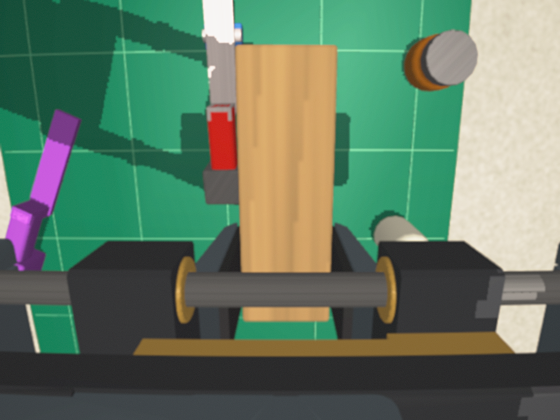

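Request:
send_rows(
  moves="0 0.03 0.002 0 0 0 0.1;0 0 0 0.04 0 0 0;0 0 0 0.06 0 0 0;0 0 0 0.06 0 0 0;0 0 0 0.04 0 0 0;0 0 0 0.014 0 0 0;0 0 0 0 0 0 0",
)

```text
clock: 29.6
tool_pos: [627.6, -99.5, -8.3]
orientation: [[0.002, 1.0, -0.0], [1.0, -0.002, 0.0], [0.0, -0.0, -1.0]]
ft_force: [1.0, 0.7, -1.2]
grip_width: 39.7
```

Run:
```python
from h import *
o,im,c=snap('wrist','w20'); print(o['tool_pos'],o['ft_force'])
go([626.3,-30.2,-13.5],np.array([[0,1,0],[1,0,0],[0,0,-1.]]))
w=cv2.inRange(cv2.cvtColor(im,cv2.COLOR_BGR2HSV),(5,150,40),(17,255,255))
snap('scene','s20'); im=cv2.imread('pics/s20.png'); cv2.imwrite('pics/s20f.png',cv2.resize(im[190:320,220:400],None,fx=4.4,fy=4.4,interpolation=cv2.INTER_CUBIC))
```

```text
[627.6041445  -99.52168632  -8.27599286] [ 1.00143377  0.70478788 -1.18797653]
tool shift mm [69.5 -2.2  6.3]
rotvec deg [ 0.1   0.02 -0.13]
```

View pics/w20.png

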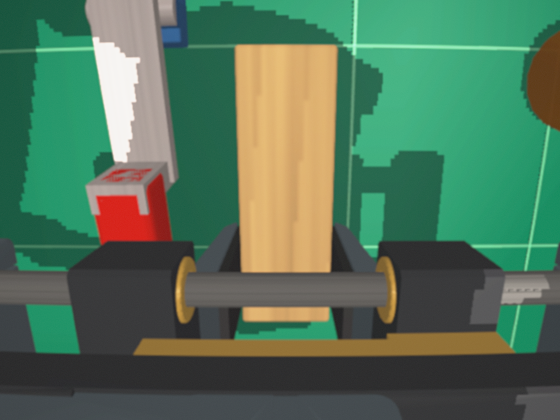

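View pics/s20f.png

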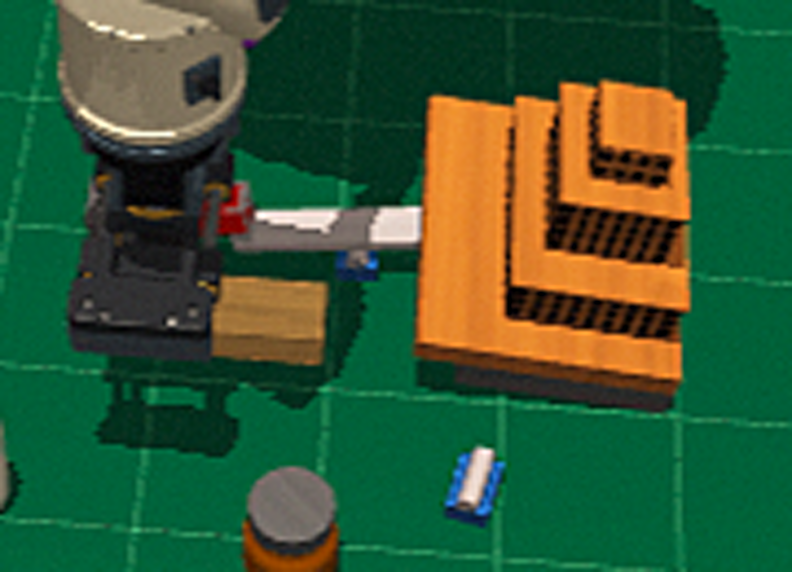

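Request:
send_rows(
  moves="0 0 -0.001 0.005 0 0 0;0 0.012 0 0 0 0 0;0 0.014 0 0 0 0 0;0 0.014 0 0 0 0 0;0 0 0 0 0 0 0",
)

```text
clock: 30.32
tool_pos: [626.8, -58.0, -13.1]
orientation: [[0.002, 1.0, 0.0], [1.0, -0.002, -0.0], [-0.0, 0.0, -1.0]]
ft_force: [0.2, 0.1, -1.1]
grip_width: 39.8
```

Run:
```python
from h import *
o,im,c=snap('wrist','w21'); print(o['tool_pos'],o['ft_force'])
go([626.3,-30.2,-13.5],np.array([[0,1,0],[1,0,0],[0,0,-1.]]))
w=cv2.inRange(cv2.cvtColor(im,cv2.COLOR_BGR2HSV),(5,150,40),(15,255,255))
snap('scene','s21'); im=cv2.imread('pics/s21.png'); cv2.imwrite('pics/s21f.png',cv2.resize(im[190:320,220:400],None,fx=4.4,fy=4.4,interpolation=cv2.INTER_CUBIC))
```

```text
[626.81487053 -57.97784034 -13.12999686] [ 0.18544333  0.07741887 -1.09245258]
tool shift mm [28.6 -0.6  0.3]
rotvec deg [ 0.03  0.01 -0.13]
```

View pics/w21.png

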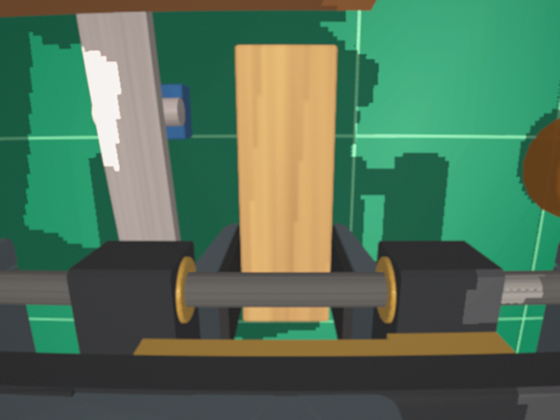

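View pics/s21f.png

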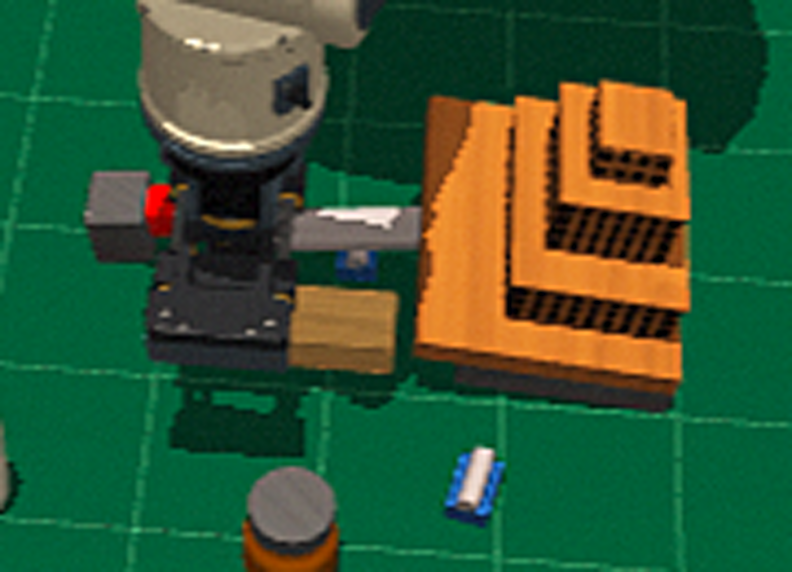

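Run:
```python
from h import *
o=arm.get_obs(); c=cam('wrist',o); im=cv2.imread('pics/w21.png'); hsv=cv2.cvtColor(im,cv2.COLOR_BGR2HSV)
w=cv2.inRange(hsv,(3,150,30),(17,255,255))
pts=[(u,np.where(w[:30,u])[0].max()+.5) for u in range(20,372,8) if w[:30,u].any()]
for z in (36,38,40):
    P=onplane(pts,z,c); f=np.polyfit(P[:,0],P[:,1],1); print(z,'lip y',np.polyval(f,[564,626]),np.degrees(np.arctan(f[0])), P[-1])
print('shim front',onplane([(285,44)],29,c))
print(hsv[5,300],pts[0],pts[-1])
cs=cam('scene'); ims=cv2.imread('pics/s21.png')
```

```text
36 lip y [44.92406422 44.86009443] -0.05911608397764317 [655.08010501  44.69469436  36.        ]
38 lip y [44.42461396 44.36064418] -0.05911608397764175 [654.68593889  44.19752366  38.        ]
40 lip y [43.92516371 43.86119393] -0.059116083977637714 [654.29177277  43.70035297  40.        ]
shim front [[626.73509274  33.69740482  29.        ]]
[ 13 150 107] (20, np.float64(14.5)) (364, np.float64(8.5))
```

Run:
```python
from h import *
o,d=ray([(285,44),(285,322)],camtool())
for z in (-41.2,-42.2,-43.2): print(z,(o+d*((z-o[2])/d[:,2])[:,None]).round(1).tolist())
im=cv2.imread('pics/w21.png');g=im[:,285].astype(int); print(g[38:50].tolist(), g[315:326].tolist())
print(arm.get_obs()['tool_pos'])
```

```text
-41.2 [[93.1, -0.4, -41.2], [-26.4, -0.5, -41.2]]
-42.2 [[93.0, -0.4, -42.2], [-25.7, -0.5, -42.2]]
-43.2 [[92.8, -0.4, -43.2], [-25.1, -0.5, -43.2]]
[[70, 94, 33], [68, 93, 29], [68, 93, 27], [70, 94, 29], [68, 93, 30], [70, 96, 66], [85, 125, 142], [104, 162, 207], [113, 177, 225], [115, 181, 226], [116, 182, 227], [117, 183, 227]] [[105, 162, 208], [104, 162, 208], [105, 163, 208], [105, 162, 208], [102, 159, 203], [99, 150, 182], [93, 135, 140], [84, 117, 87], [72, 99, 41], [69, 95, 31], [67, 94, 29]]
[626.94435079 -59.26554475 -13.17728971]
```

Request:
send_rows(
  moves="0 0.008 -0.0005 0 0 0 0;0 0.008 0 0 0 0 0;0 0 0 0 0 0 0",
)

```text
clock: 30.8
tool_pos: [626.3, -42.9, -13.2]
orientation: [[0.003, 1.0, 0.0], [1.0, -0.003, -0.0], [-0.0, 0.0, -1.0]]
ft_force: [-0.4, 0.6, -1.1]
grip_width: 39.7
```

Request:
send_rows(
  moves="0 0.007 0 0 0 0 0;0 0.007 0 0 0 0 0;0 0 0 0 0 0 0",
)

```text
clock: 31.18
tool_pos: [626.4, -28.9, -13.2]
orientation: [[0.003, 1.0, 0.001], [1.0, -0.003, -0.0], [-0.0, 0.001, -1.0]]
ft_force: [0.1, 0.3, -1.8]
grip_width: 39.9
```

Run:
```python
from h import *
o,im,c=snap('wrist','w22'); print(o['tool_pos'],o['ft_force'],o['wrist_torque'],o['grip_width'])
snap('scene','s22'); im=cv2.imread('pics/s22.png'); cv2.imwrite('pics/s22f.png',cv2.resize(im[190:320,220:400],None,fx=4.4,fy=4.4,interpolation=cv2.INTER_CUBIC))
```

```text
[626.43647257 -28.89098125 -13.21476202] [ 0.12869483  0.29086219 -1.79064229] [-0.08368984  0.0807233  -0.03361581] 39.890353454592955
```

View pics/w22.png

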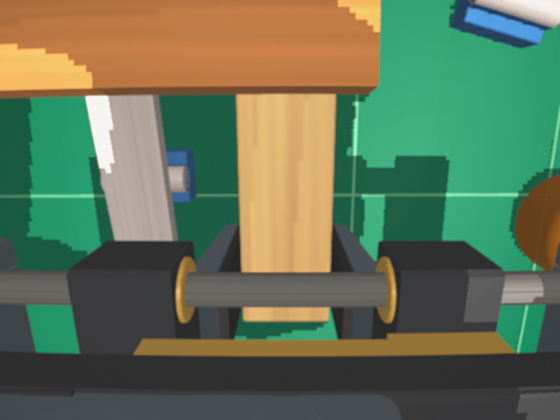

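View pics/s22f.png

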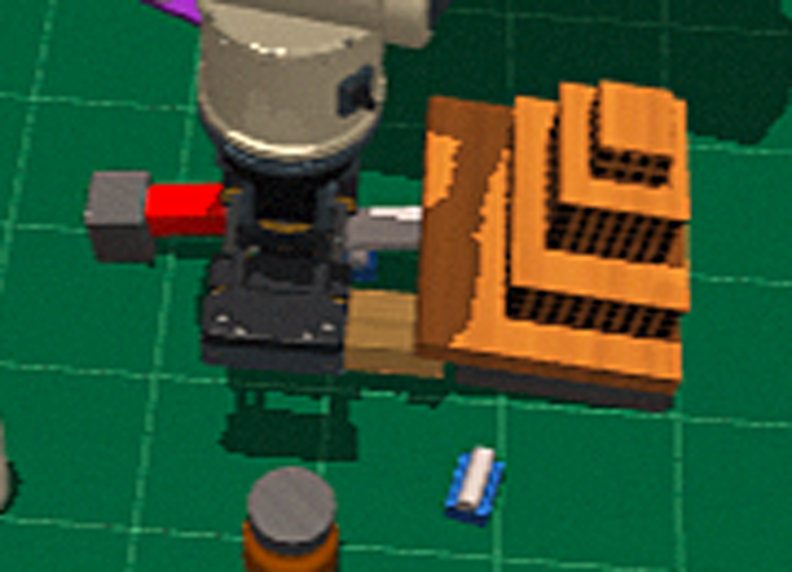

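Request:
send_rows(
  moves="0 0 0 0.001 0 0 0;0.5 0 0 0 0 0 0;0.5 0 0 0 0 0 0;0.5 0 0 0 0 0 0",
  force=10,
)

```text
clock: 31.78
tool_pos: [626.5, -29.5, -14.2]
orientation: [[0.004, 1.0, 0.001], [1.0, -0.004, -0.0], [-0.0, 0.001, -1.0]]
ft_force: [-0.1, -0.4, -0.7]
grip_width: 45.6
```

Run:
```python
from h import *
o,im,c=snap('wrist','w23'); print(o['tool_pos'],o['ft_force'],o['grip_width'])
print('lip',onplane([(285,93.5),(330,93.5)],38,c),'rear',onplane([(285,322)],28,c))
```

```text
[626.49622298 -29.54231513 -14.17869554] [-0.14642381 -0.37801268 -0.67467396] 45.6086244880086
lip [[626.28470731  44.67365278  38.        ]
 [642.75963117  44.64699603  38.        ]] rear [[625.90506863 -55.29665173  28.        ]]
```

View pics/w23.png

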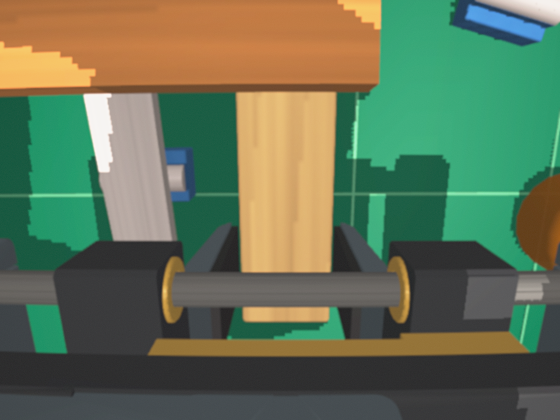

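Request:
send_rows(
  moves="0.5 0 0 -0.01 0 0 0;0.5 0 0 -0.03 0 0 0;0.5 0 0 -0.06 0 0 0;0.5 0 0 -0.06 0 0 0;0.5 -0.04 -0.031 0 0 0 0;0.5 -0.04 -0.03 0 0 0 0;0.5 0 0 0 0 9.7 0;0.5 0 0 0 0 9.7 0;0.5 0 0 0 0 0 0",
)

```text
clock: 32.95
tool_pos: [565.0, -111.9, 145.6]
orientation: [[0.007, 1.0, 0.003], [0.943, -0.008, 0.334], [0.334, 0.0, -0.943]]
ft_force: [0.5, 0.0, -0.0]
grip_width: 45.6
```

Run:
```python
from h import *
o,im,c=snap('wrist','w24'); print(o['tool_pos'],o['orientation'].round(3),o['grip_width'])
R=np.array([[0.0017,1,.0017],[.9433,-.0021,.3319],[.332,.0011,-.9433]])
t=np.array([564.4,-75.1,18.7]); go(t-60*R[:,2],R); go(t+10*R[:,2],R)
```

```text
[ 564.96776027 -111.8591028   145.62196863] [[ 0.007  1.     0.003]
 [ 0.943 -0.008  0.334]
 [ 0.334  0.    -0.943]] 45.57793469730334
tool shift mm [-8.5 -0.7 71.7]
rotvec deg [ 0.02  0.03 -0.24]
tool shift mm [ -8.4  -0.7 141.7]
rotvec deg [ 0.02  0.03 -0.24]
```

View pics/w24.png

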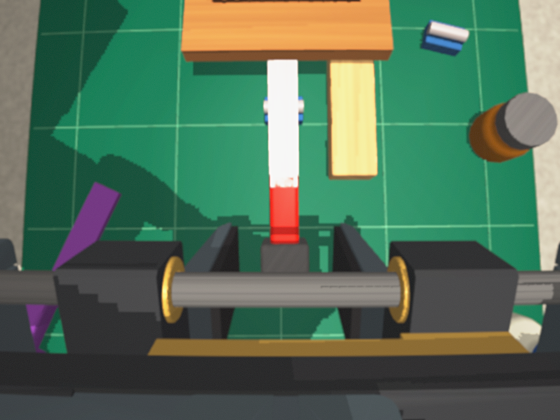

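Request:
send_rows(
  moves="0.5 -0.004 -0.0007 0.03 0 0 -0.2;0.5 -0.0045 0 0.042 0 0 0;0.5 0 0 0.035 0 0 0;0.5 0 0 0.02 0 0 0;0.5 0 0 0 0 0 0",
)

```text
clock: 33.62
tool_pos: [563.8, -73.4, 22.7]
orientation: [[-0.002, 1.0, -0.001], [0.943, 0.002, 0.332], [0.332, -0.0, -0.943]]
ft_force: [0.5, -0.8, 0.5]
grip_width: 46.0
```

Run:
```python
from h import *
o,im,c=snap('wrist','w25'); print(o['tool_pos'],o['ft_force'])
R=np.array([[0.0017,1,.0017],[.9433,-.0021,.3319],[.332,.0011,-.9433]])
t=np.array([564.4,-75.1,18.7]);  go(t+10*R[:,2],R)
```

```text
[563.81167361 -73.43134249  22.72956367] [ 0.47145712 -0.78481257  0.47686131]
tool shift mm [-2.5 -0.1 14.4]
rotvec deg [-0.05  0.05  0.21]
```

View pics/w25.png

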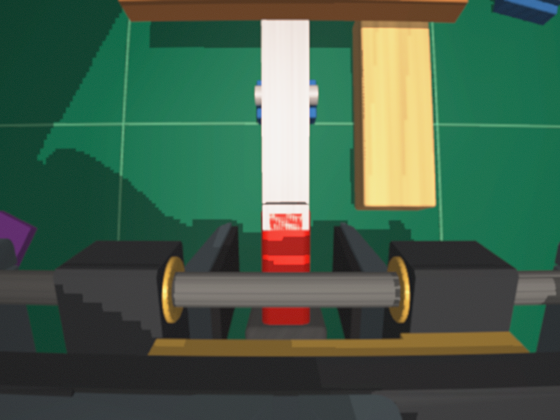

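Request:
send_rows(
  moves="0.5 -0.0015 0 0.008 0 0 0.1;0.5 -0.001 0 0.0064 0 0 0;0.5 0 0 0 0 0 0;0 0 0 0 0 0 0;0 0 0 0 0 0 0;0 0 0 0 0 0 0;0 0 0 0 0 0 0",
  force=50,
)

```text
clock: 34.55
tool_pos: [564.3, -72.8, 8.9]
orientation: [[0.001, 1.0, 0.001], [0.943, -0.001, 0.332], [0.332, 0.001, -0.943]]
ft_force: [-3.8, -3.8, 5.2]
grip_width: 23.4
```

Run:
```python
from h import *
o,im,c=snap('wrist','w26'); print(o['tool_pos'],o['orientation'].round(4),o['grip_width'],o['ft_force'])
p,R=barpose(9.2,46,0,U=130.6,W=17); print(p); go(p,R)
snap('scene','s26'); im=cv2.imread('pics/s26.png'); cv2.imwrite('pics/s26f.png',cv2.resize(im[190:320,220:400],None,fx=4.4,fy=4.4,interpolation=cv2.INTER_CUBIC))
for base,st in ((9,-2),):
    p,R=barpose(base,46,0,U=130.6,W=17); p2,R2=barpose(base+st,46,0,U=130.6,W=17)
    print(st,(R.T@(p2-p)).round(3), np.degrees(Ro.from_matrix(R.T@R2).as_rotvec()).round(3))
```

```text
[564.33764095 -72.7628404    8.85998031] [[ 1.000e-03  1.000e+00  1.300e-03]
 [ 9.433e-01 -1.400e-03  3.320e-01]
 [ 3.320e-01  9.000e-04 -9.433e-01]] 23.409474409810525 [-3.75591757 -3.77922645  5.20963077]
[564.2        -71.37793384   9.25695512]
tool shift mm [ 1.4 -0.2  0.1]
rotvec deg [ 0.08  0.01 -0.06]
-2 [ 0.698  0.    -2.752] [ 0. -2.  0.]
```

View pics/w26.png

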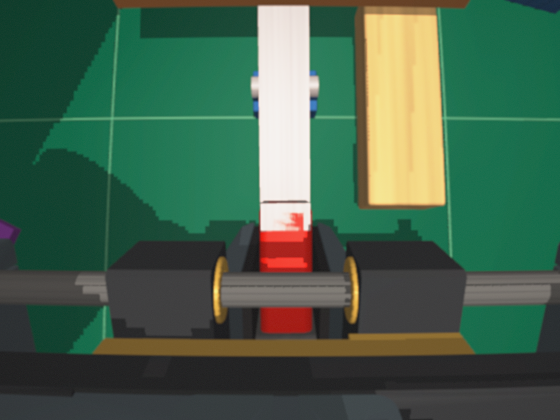

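Request:
send_rows(
  moves="0 0.0003 0 -0.0014 0 -1 0;0 0.00035 0 -0.0014 0 -1 0;0 0.0005 0 -0.00207 0 -1.5 0;0 0.0005 0 -0.00207 0 -1.5 0;0 0.0005 0 -0.00207 0 -1.5 0;0 0.0005 0 -0.00207 0 -1.5 0;0 0 0 0 0 0 0",
)

```text
clock: 35.52
tool_pos: [564.5, -73.7, 20.4]
orientation: [[0.001, 1.0, 0.002], [0.981, -0.001, 0.195], [0.195, 0.002, -0.981]]
ft_force: [-4.6, -9.9, 1.2]
grip_width: 23.5
```

Run:
```python
from h import *
o=arm.get_obs(); print(o['tool_pos'],o['grip_width'],o['ft_force'],o['wrist_torque'])
p,R=barpose(1.2,46,0,U=132,W=17); go(p,R)
snap('wrist','w27')
```

```text
[564.54038076 -73.73747338  20.39388425] 23.533622762473517 [-4.57450394 -9.85948817  1.21348425] [-1.46930574  1.03769613  0.70364399]
tool shift mm [ 0.6 -0.3 -0.1]
rotvec deg [ 0.09  0.14 -0.04]
```

View pics/w27.png

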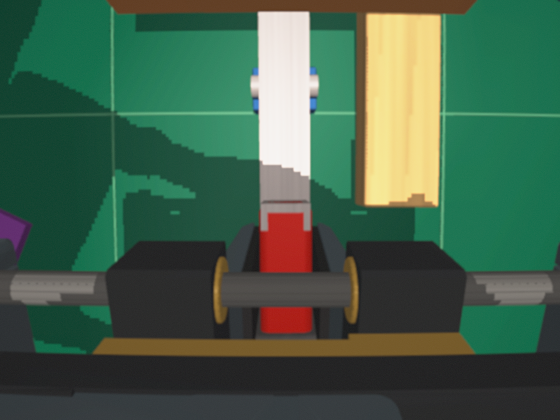

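Request:
send_rows(
  moves="0 0 0 -0.00207 0 -1.5 0;0 0 0 -0.00207 0 -1.5 0;0 0.0003 0 -0.00207 0 -1.5 0;0 0 0 0 0 0 0",
)

```text
clock: 36.08
tool_pos: [564.6, -73.6, 26.5]
orientation: [[0.001, 1.0, 0.002], [0.993, -0.001, 0.12], [0.12, 0.001, -0.993]]
ft_force: [-2.5, -2.1, 0.7]
grip_width: 23.5
```

Request:
send_rows(
  moves="0 0.0003 0 -0.00138 0 -1 0;0 0.0003 0 -0.00138 0 -1 0;0 0.0003 0 -0.00138 0 -1 0;0 0 0 0 0 0 0",
)

```text
clock: 36.58
tool_pos: [564.7, -73.3, 30.6]
orientation: [[0.001, 1.0, 0.002], [0.998, -0.001, 0.067], [0.067, 0.001, -0.998]]
ft_force: [-2.6, -2.2, 0.5]
grip_width: 23.8
```

Run:
```python
from h import *
o=arm.get_obs(); print(o['tool_pos'],o['grip_width'],o['ft_force'],o['wrist_torque'])
p,R=barpose(-6.3,46,0,U=132,W=17); go(p,R)
snap('wrist','w28')
snap('scene','s28'); im=cv2.imread('pics/s28.png'); cv2.imwrite('pics/s28f.png',cv2.resize(im[190:320,220:400],None,fx=4.4,fy=4.4,interpolation=cv2.INTER_CUBIC))
```

```text
[564.72072383 -73.26411149  30.6191166 ] 23.818737618020855 [-2.59047259 -2.21177748  0.45884459] [0.16265558 0.53706578 0.20828376]
tool shift mm [ 1.1 -0.5 -0.6]
rotvec deg [ 0.09  0.04 -0.07]
```

View pics/w28.png

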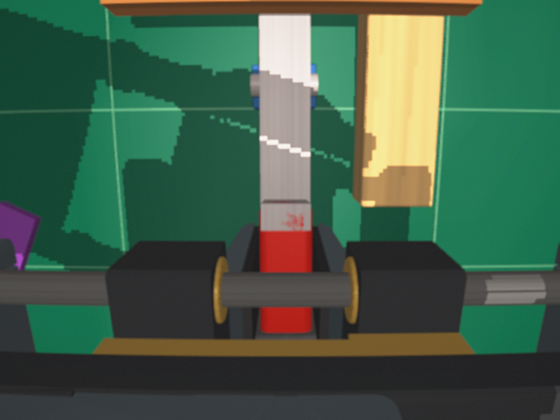

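View pics/s28f.png

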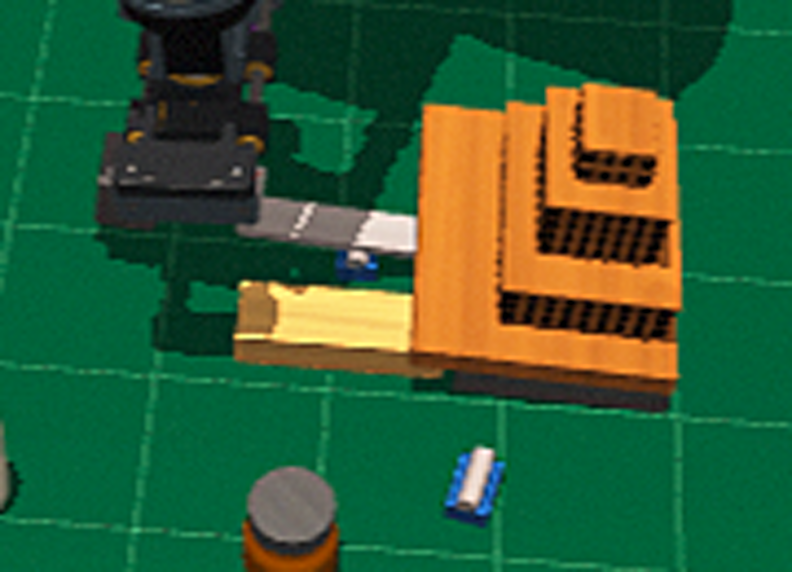

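Request:
send_rows(
  moves="0 0.0003 0 -0.00138 0 -1 0;0 0.0003 0 -0.00138 0 -1 0;0 0.0003 0 -0.00138 0 -1 0;0 0.0003 0 -0.00138 0 -1 0;0 0 0 0 0 0 0",
)

```text
clock: 37.3
tool_pos: [564.8, -72.2, 36.2]
orientation: [[0.001, 1.0, 0.002], [1.0, -0.001, -0.002], [-0.002, 0.002, -1.0]]
ft_force: [-2.3, -3.1, 0.8]
grip_width: 23.7
```

Run:
```python
from h import *
o,im,c=snap('wrist','w29'); print(o['tool_pos'],o['grip_width'],o['ft_force'],o['wrist_torque'])
p,R=barpose(-10.3,46,0,U=132,W=17); go(p,R)
hsv=cv2.cvtColor(im,cv2.COLOR_BGR2HSV); w=cv2.inRange(hsv,(3,150,30),(17,255,255))
pts=[(u,np.where(w[:40,u])[0].max()+.5) for u in list(range(110,250,8))+list(range(320,470,8)) if w[:40,u].any()]
P=onplane(pts,28,c); f=np.polyfit(P[:,0],P[:,1],1); print('lip y',np.polyval(f,[502,564,626]),np.degrees(np.arctan(f[0])),np.abs(np.polyval(f,P[:,0])-P[:,1]).max())
snap('scene','s29'); im=cv2.imread('pics/s29.png'); cv2.imwrite('pics/s29f.png',cv2.resize(im[190:320,220:400],None,fx=4.4,fy=4.4,interpolation=cv2.INTER_CUBIC))
```

```text
[564.84455682 -72.23841628  36.21080955] 23.749571922763185 [-2.34253927 -3.06820907  0.82099637] [0.19700333 0.29119356 0.07413482]
tool shift mm [ 1.2 -0.6 -0.9]
rotvec deg [ 0.09  0.01 -0.08]
lip y [44.29367885 44.22334177 44.15300469] -0.06500025676017279 1.2436049949918342
```

View pics/w29.png

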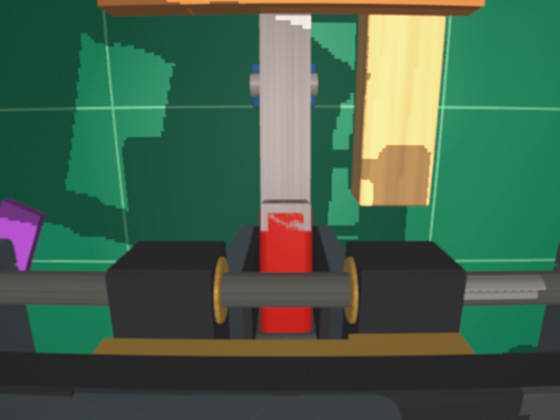

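View pics/s29f.png

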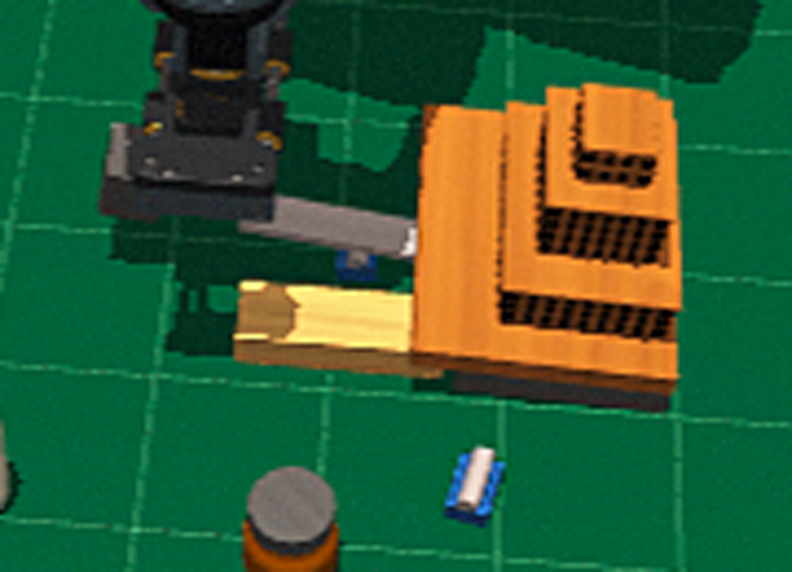

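Request:
send_rows(
  moves="0 0.0005 0 -0.0015 0 0 0;0 0.0003 0 -0.00207 0 -1.5 0;0 0.0004 0 -0.00276 0 -2 0;0 0.0005 0 -0.00276 0 -2 0;0 0.0005 0 -0.00276 0 -2 0;0 0 0 0 0 0 0",
)

```text
clock: 38.15
tool_pos: [564.4, -69.2, 47.5]
orientation: [[0.001, 1.0, 0.0], [0.991, -0.001, -0.132], [-0.132, 0.001, -0.991]]
ft_force: [-0.3, -0.0, -6.3]
grip_width: 23.5
```

Run:
```python
from h import *
o,im,c=snap('wrist','w30'); print(o['tool_pos'],o['grip_width'],o['ft_force'],o['wrist_torque'])
p,R=barpose(-17.8,46,1,U=132,W=17); go(p,R)
```

```text
[564.39693382 -69.17822021  47.51888593] 23.529072917990874 [-0.32743102 -0.01553929 -6.30496523] [ 0.36901545 -0.01402565 -0.03707027]
tool shift mm [ 1.7 -0.2 -1.1]
rotvec deg [ 0.02 -0.05 -0.08]
```

View pics/w30.png

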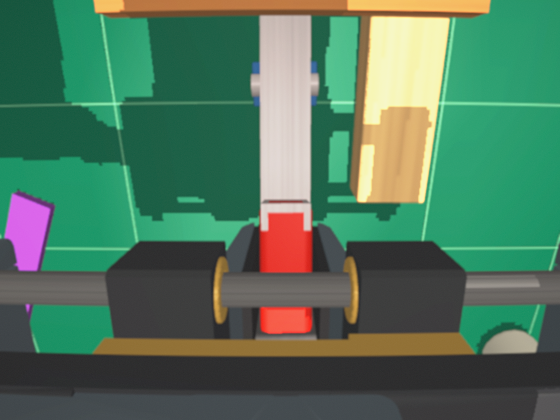

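Request:
send_rows(
  moves="0 -0.0098 0 -0.0023 0 0 0;0 -0.0148 0 -0.003 0 0 0;0 -0.0197 0 -0.0035 0 0 0;0 -0.0197 0 -0.0035 0 0 0;0 -0.03 0 -0.0054 0 0 0;0 0 0 0 0 0 0",
)

```text
clock: 38.95
tool_pos: [564.9, -163.7, 78.8]
orientation: [[0.005, 1.0, 0.002], [0.991, -0.004, -0.133], [-0.133, 0.003, -0.991]]
ft_force: [0.2, 0.4, -6.9]
grip_width: 23.7
```

Run:
```python
from h import *
o,im,c=snap('wrist','w31'); print(o['tool_pos'],o['orientation'].round(3),o['ft_force'])
hsv=cv2.cvtColor(im,cv2.COLOR_BGR2HSV)
snap('scene','s31'); im=cv2.imread('pics/s31.png'); cv2.imwrite('pics/s31f.png',cv2.resize(im[170:320,180:400],None,fx=3.6,fy=3.6,interpolation=cv2.INTER_CUBIC))
```

```text
[ 564.86251133 -163.66901684   78.81916393] [[ 0.005  1.     0.002]
 [ 0.991 -0.004 -0.133]
 [-0.133  0.003 -0.991]] [ 0.24889493  0.40788102 -6.86059222]
```

View pics/s31f.png

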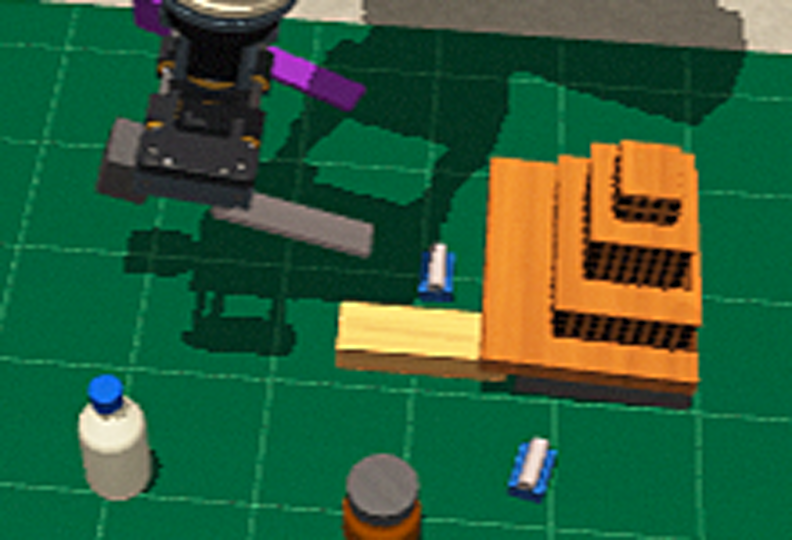

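View pics/w31.png

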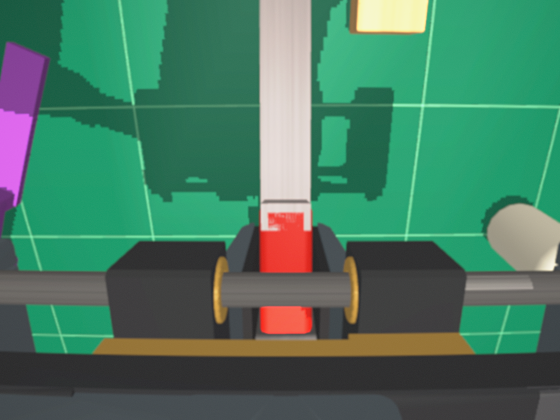

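Request:
send_rows(
  moves="0 -0.024 0 -0.007 0 0 0;0 -0.024 0 -0.007 0 0 0;0 0 0 0 0 6 0;0 0 0 0 0 6 0;0 0 0 0 0 5.8 0;0 0 0 0 0 0 0",
)

```text
clock: 39.8
tool_pos: [564.0, -207.7, 97.4]
orientation: [[0.004, 1.0, 0.001], [0.984, -0.004, 0.177], [0.177, 0.001, -0.984]]
ft_force: [0.1, 0.2, -6.7]
grip_width: 23.6
```

Run:
```python
from h import *
o,im,c=snap('wrist','w32'); print(o['tool_pos'],o['orientation'].round(4),o['ft_force'])
B=Ro.from_euler('ZY',[90,0],degrees=True).as_matrix()@rbt(GA).T
for z in (10,-1.7): go([564.5,-212,z],B)
# bar angle in tool from toe row
t=im[:,285].astype(int); print(t[0:12].tolist())
for a in (9,10,11,12,13): 
    a=np.radians(a); tt=np.array([np.cos(a),0,np.sin(a)]);n=np.array([np.sin(a),0,-np.cos(a)]); P=np.array([0,0,-19.])+131*tt+(7-17)*n; print(np.degrees(a),proj([P],camtool()))
```

```text
[ 563.9851765  -207.73677505   97.37181469] [[ 3.700e-03  1.000e+00  1.200e-03]
 [ 9.842e-01 -3.800e-03  1.772e-01]
 [ 1.772e-01  6.000e-04 -9.842e-01]] [ 0.11943581  0.17722265 -6.74540374]
tool shift mm [-20.4   0.6  85.2]
rotvec deg [ 0.04  0.07 -0.17]
tool shift mm [-22.4   0.6  96.7]
rotvec deg [ 0.04  0.07 -0.17]
[[240, 242, 246], [240, 243, 246], [240, 243, 246], [240, 243, 246], [240, 243, 246], [240, 243, 246], [240, 243, 246], [240, 243, 246], [241, 243, 246], [241, 243, 246], [241, 244, 246], [241, 244, 246]]
9.0 [[285.91835359 -10.7477755 ]]
10.0 [[285.90824995  -8.21742527]]
11.0 [[285.8983869   -5.67031771]]
12.000000000000002 [[285.88875868  -3.10766703]]
13.0 [[285.87935964  -0.53062186]]
```

View pics/w32.png

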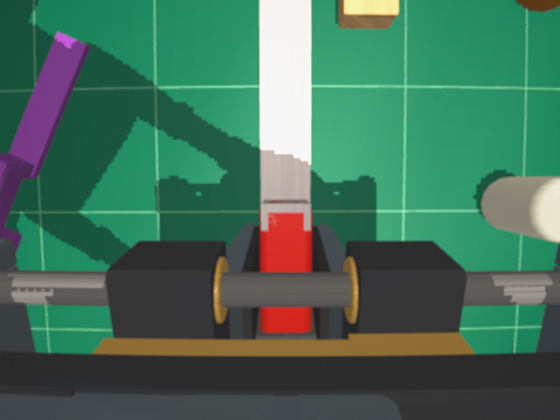

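Lower most of the way, then touch down in small steps.

Request:
send_rows(
  moves="0 -0.007 0 0.028 0 0 0;0 -0.007 0 0.028 0 0 0;0 -0.006 0 0.025 0 0 0;0 -0.001 0 0.006 0 0 0;0 0 0 0 0 0 0",
)

```text
clock: 40.48
tool_pos: [564.5, -211.0, 9.0]
orientation: [[0.001, 1.0, 0.001], [0.984, -0.001, 0.176], [0.176, 0.001, -0.984]]
ft_force: [0.5, -0.2, -6.2]
grip_width: 23.7
```

Run:
```python
from h import *
o=arm.get_obs(); print(o['tool_pos'],o['ft_force'],o['wrist_torque'])
snap('scene','s33'); im=cv2.imread('pics/s33.png'); cv2.imwrite('pics/s33f.png',cv2.resize(im[170:320,180:400],None,fx=3.6,fy=3.6,interpolation=cv2.INTER_CUBIC))
```

```text
[ 564.47874478 -211.02088691    9.00238688] [ 0.46784827 -0.23411673 -6.2112304 ] [-0.35335214  0.05875322  0.03092928]
```

View pics/s33f.png

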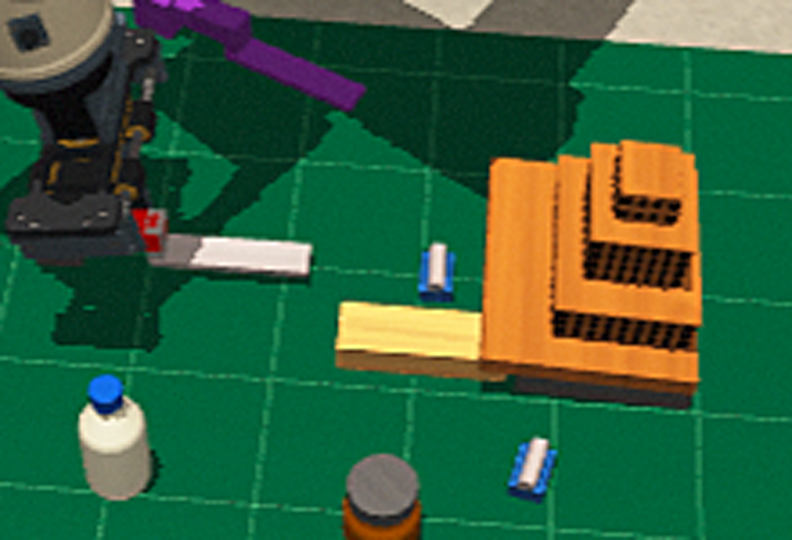

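Request:
send_rows(
  moves="0 -0.0007 0 0.004 0 0 0;0 -0.0007 0 0.004 0 0 0;0 0 0 0 0 0 0",
)

```text
clock: 40.9
tool_pos: [564.2, -211.6, 0.4]
orientation: [[0.002, 1.0, 0.001], [0.984, -0.002, 0.177], [0.177, 0.001, -0.984]]
ft_force: [-0.8, 0.2, -7.2]
grip_width: 24.1
```

Request:
send_rows(
  moves="0 -0.0002 0 0.001 0 0 0;0 0 0 0 0 0 0",
)

```text
clock: 41.15
tool_pos: [564.3, -211.6, -0.5]
orientation: [[0.002, 1.0, 0.001], [0.984, -0.002, 0.177], [0.177, 0.001, -0.984]]
ft_force: [0.3, 0.6, -7.2]
grip_width: 23.8
```

Request:
send_rows(
  moves="0 -0.0002 0 0.001 0 0 0;0 0 0 0 0 0 0",
)

```text
clock: 41.4
tool_pos: [564.3, -211.6, -1.6]
orientation: [[0.002, 1.0, 0.001], [0.984, -0.002, 0.177], [0.177, 0.001, -0.984]]
ft_force: [1.0, -0.1, -5.8]
grip_width: 24.0
```

Request:
send_rows(
  moves="0 -0.0002 0 0.001 0 0 0;0 0 0 0 0 0 0",
)

```text
clock: 41.65
tool_pos: [564.4, -211.6, -2.0]
orientation: [[0.002, 1.0, 0.002], [0.984, -0.002, 0.177], [0.177, 0.001, -0.984]]
ft_force: [-3.7, 2.5, 5.4]
grip_width: 23.7
```

Request:
send_rows(
  moves="0.15 0 0 0 0 0 0;0.3 0 0 0 0 0 0;0.55 0 0 0 0 0 0;0.55 0 0 0 0 0 0;0.55 0 0 0 0 0 0",
  force=10,
)

```text
clock: 42.28
tool_pos: [564.4, -211.7, -2.6]
orientation: [[0.002, 1.0, 0.002], [0.984, -0.002, 0.177], [0.177, 0.001, -0.984]]
ft_force: [-1.2, 0.1, 1.0]
grip_width: 49.6
```

Request:
send_rows(
  moves="0.55 0 0 -0.015 0 0 0;0.6 0 0 -0.05 0 0 0;0.6 0 0 -0.06 0 0 0;0.6 0 0 -0.06 0 0 0;0.6 0 0 -0.06 0 -5 0;0.6 0 0 -0.03 0 -5 0;0.6 0 0 0 0 0 0",
)

```text
clock: 43.15
tool_pos: [565.0, -257.4, 272.6]
orientation: [[0.001, 1.0, 0.006], [1.0, -0.001, -0.001], [-0.001, 0.006, -1.0]]
ft_force: [0.2, -0.7, -0.6]
grip_width: 54.9
```

Run:
```python
from h import *
o,im,c=snap('wrist','w34'); print(o['tool_pos'],o['clock'])
snap('scene','s34'); im=cv2.imread('pics/s34.png'); cv2.imwrite('pics/s34f.png',cv2.resize(im[170:320,180:400],None,fx=3.6,fy=3.6,interpolation=cv2.INTER_CUBIC))
snap('top','t34'); im=cv2.imread('pics/t34.png'); cv2.imwrite('pics/t34f.png',cv2.resize(im[90:280,90:420],None,fx=2.4,fy=2.4,interpolation=cv2.INTER_CUBIC))
```

```text
[ 564.97769484 -257.4447001   272.61975338] 43.15
```

View pics/s34f.png

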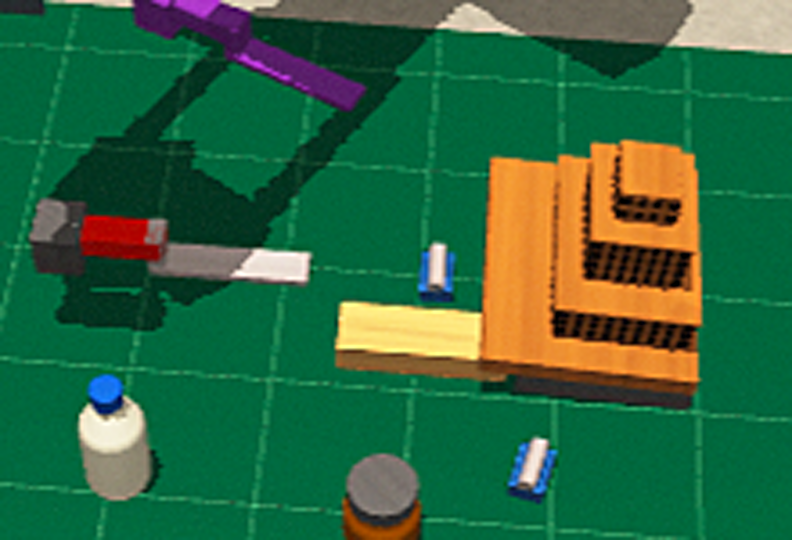

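View pics/t34f.png

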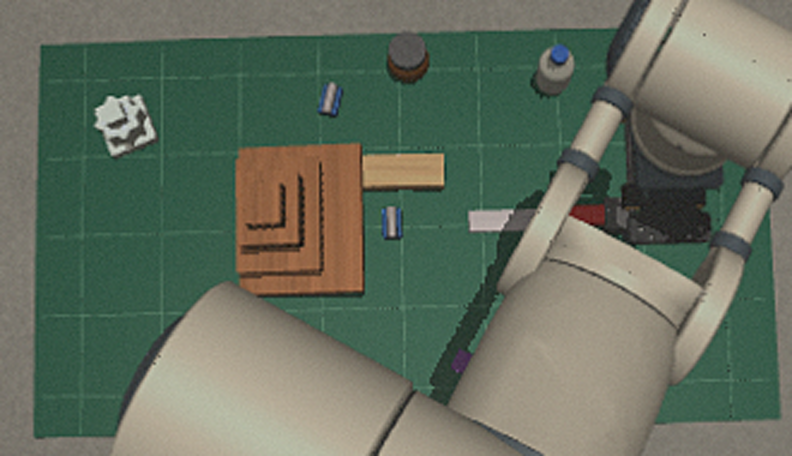

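View pics/w34.png

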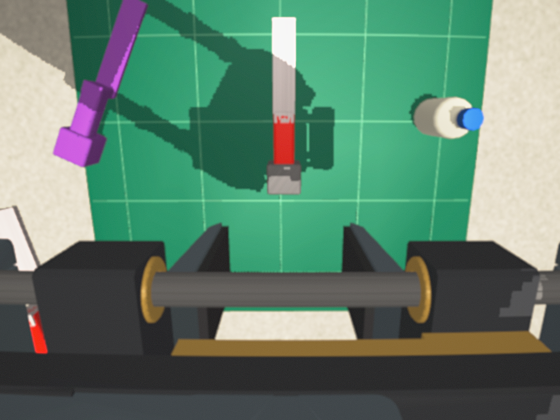

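Run:
```python
from h import *
ct=cam('top')
print('shim rear',onplane([(90+444/2.4,90+170/2.4)],28,ct),'model front at shim (top edge z~44)',onplane([(90+362.5/2.4,90+170/2.4)],44,ct))
print(arm.finish_job())
```

```text
shim rear [[623.99233311 -57.60873877  28.        ]] model front at shim (top edge z~44) [[623.32762714  41.08375867  44.        ]]
the job is handed in; nothing more can be done
None
```

The job is done and handed in at about 43 s of the 72 s allowed; no verdict came back.

- **Levering:** I held the smaller red-gripped bar over the rightmost blue fulcrum and rotated it until the pommel touched the bench. Then I let go, and the lip stayed up.
- **Shim:** I slid it in flat and end first on the far side of the bar. The wrist camera put it about 20 mm under the lip (front at y ≈ 64.7, lip at y ≈ 44.7).
- **Lowering:** I gripped the bar again and lowered the model slowly until it rested on the shim. I then drew the bar out and laid it flat on the bench behind the fulcrum, with its toe roughly 120 mm from the model.

**Last checks:** The final pictures show the model's front resting on the shim, with the glue and jar standing where they were and the spire upright on its spot. The bar is flat and nothing is touching the robot. The top camera puts about 99 mm of the shim outside the model, so roughly 21 mm is under it.

**What disagreed:**
- The real finger ends are about 24 mm short of the stated tool point. My first close on the shim shut above it without moving it, and I mended this by going lower. The first grip on the bar was shallow for the same reason, but it held.
- After levering, one camera view put the lip about 2 mm further from the fulcrum than tipping alone would explain. A later view agreed with the prediction.
- While lowering the model I measured up to about 10 N sideways force at the wrist. I eased it by backing off slightly.

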